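# Put the porcelain crucibles away under their lids

## Robot

A 6-joint arm with a two-finger parallel gripper is mounted at the origin on the work surface. World frame = base frame: x ahead of the robot, y to its left, z up, the work surface at z = 0. Lengths are in mm, angles in rad, forces in N, time in s.
With the tool pointing down it reaches from about 400 to 925 mm from the base axis. Payload 12.5 kg.
Tool frame: the origin (TCP) lies midway between the tips of the shut fingers; the grasp point (between the pads) lies bot.pinch_z behind it (bot.pinch_z is the distance from the TCP to the grasp point, in mm); z points along the fingers, y is the line along which they close (so a half turn about z gives the same grasp; the last joint's range is limited). The gripper opens to 95 mm and grips with 3 to 60 N. Pads are 20 mm wide; open, the fingers measure 119 mm over their backs; the gripper's body (75 mm by 180 mm) begins 59 mm behind the grasp point.
Start: joints at [1.022, 0.491, 1.559, -0, 1.092, -0.106], TCP at [267.783, 564.751, 179.561] pointing down, gripper open.
Joint ranges: [-3.1, 3.1], [-0.84, 2.19], [0.05, 2.79], [-1.13, 4.28], [0.06, 2.93], [-2.69, 2.69]. Speed limits (rad/s): [2.22, 2.22, 2.79, 3.14, 3.14, 3.14].

## Interface

Orientations are given as a unit quaternion [x, y, z, w].
In Python, from station import monitor, eyes, order, bot gives the robot as it stands.
- The arm moves only by the tool play_rows, never from a script. Its argument "series" is one flat list of numbers, 7 for each row, row after row: the shift along the tool's x, y, z in m, then the turn, a rotation vector about the tool's x, y, z in rad, then the closure, from -1 (fully open) to 1 (shut). A call has 1 to 10 rows; each row is the pose to reach, as a shift and turn from the pose commanded when the call began, along the tool's axes at that moment; what a row does not reach only later rows make up. A row lasts 1/10 s, in which the tool goes at most 50 mm and 8.59 degrees, less where a joint would pass 70% of its speed; a pose out of reach is approached as far as the arm can. A call with a gripper value outside its range is refused whole. The fingers move at their own pace and stop on an object; the grip force is fixed at half the most. Time passes only in rows, so rows that repeat a pose let the fingers close. It gives the time, the measured TCP pose, the force, the opening and the grip force at its end, in the units of the state.
- monitor.read_state(): the state, without advancing time (a new reading comes with each control period).
- eyes.capture(name): name is "scene" or "top" or "wrist"; returns the picture (384x512x3 uint8, red, green, blue); there is no depth.
- eyes.camera_model(name): a dict with "fx", "fy", "cx", "cy" (pixels), "k1" (the pictures are not rectified: a ray, as slopes to the right and down, at radius r is drawn at 1 + k1 r^2 times it, then the intrinsics apply), "R" (3x3) and "t" (3): a world point X has camera coordinates R X + t. Camera axes: x right, y down, z forward; pixel columns grow to the right and rows downward; lengths in mm; the calibration is good to about 2 mm. A picture is of the moment at which its call begins: read the wrist's pose just before it. camera_model takes no time and is no camera call; for the wrist camera it gives the pose at the moment of the call.
- order.finish_job(): hands the job in; it is judged then, once.
Trained networks look in the newest picture that a camera, given by its name, has taken for a name from the list of things; names that differ only in an ending like _2 or _b are one class to them, and where a whole thing is asked for, a point or a joint stands for the part that bears it (a point fixed in the world has none). Each returns a list of dicts, best first, with "score" (0 to 1); they miss things now and then, are a little off and sometimes report something else, mostly with a low value. They report only what shows in the picture. A call takes as long as a camera call. They do not tell look-alikes from the thing itself.
- eyes.cut_out(camera, name): "region" (384x512 bool, what is visible of it) and "pixel" ([column, row] in pixels, amid what is visible of it).
The state is a dict: "clock": time; "qpos": joint angles; "qvel": joint speeds; "effort": joint torques, N m; "position": TCP position; "tcp_rot": TCP orientation; "wrist_force": force on the tool from outside, world axes, zero at the start; "moment": the same for the moment, N m; "opening": finger opening in mm; "gripper_force": force on a finger pad.
Only numpy, scipy, OpenCV 4.12 (cv2) and the standard library are available. Lean on these libraries where they do the work, as an engineer would, in place of code of your own. Each camera call takes 0.05 s, during which the arm holds its last target. There are 200 camera calls.

## Task

Put the crucibles away for storage: stand every porcelain crucible upright in the plywood tray, and cover each one with a lid of its own size, fully seated in the mouth and level. Porcelain chips, so grip it lightly and set everything down softly, without pressing, knocking or dropping it; a spare lid needs no attention, and the other things on the shelf stay where they are.

Things in the scene. Friction and masses are not known exactly. Their poses are not given: they have to be found in the camera images.
- tray: fixed square plywood storage tray, 270 x 270 mm, level, its sides along its x and y axes; floor 6 mm thick, rim 6 mm wide whose top is 18 mm above the shelf (12 mm above the tray floor); clear inside 258 x 258 mm. Origin: centre of its underside, on the shelf
- crucible_large_a: large white glazed porcelain crucible: a round, open, almost straight-sided cup, 68 mm outer diameter at the rim (66 at the foot), 55 mm high, wall 4 mm, flat foot, about 160 g, loose, upright at the start; grip it with no more than about 40 N. Origin: centre of its foot; z up along its axis. May be absent
- rim_large_a (a point): centre of the mouth of crucible_large_a, level with the top of its rim (55 mm above its origin); mouth 60 mm wide
- lid_large_a: large porcelain lid, 60 g, fits either large crucible. Flange 74 mm across, 5 mm thick (6 to 11 mm above the origin); below it a tapered plug, 6 mm deep, 55 mm across at the flange, 49 at the bottom, goes inside the mouth; on top an upright round knob to grip, 20 mm across, 11 to 35 mm above the origin. Loose, knob up. Origin: centre of the plug's underside; z up
- seat_large_a (a point): centre of the underside of the flange of lid_large_a (6 mm above its origin): it coincides with the crucible's rim centre when the lid is seated
- crucible_large_b: large white glazed porcelain crucible: a round, open, almost straight-sided cup, 68 mm outer diameter at the rim (66 at the foot), 55 mm high, wall 4 mm, flat foot, about 160 g, loose, upright at the start; grip it with no more than about 40 N. Origin: centre of its foot; z up along its axis. May be absent
- rim_large_b (a point): centre of the mouth of crucible_large_b, level with the top of its rim (55 mm above its origin); mouth 60 mm wide
- lid_large_b: large porcelain lid, 60 g, fits either large crucible. Flange 74 mm across, 5 mm thick (6 to 11 mm above the origin); below it a tapered plug, 6 mm deep, 55 mm across at the flange, 49 at the bottom, goes inside the mouth; on top an upright round knob to grip, 20 mm across, 11 to 35 mm above the origin. Loose, knob up. Origin: centre of the plug's underside; z up
- seat_large_b (a point): centre of the underside of the flange of lid_large_b (6 mm above its origin): it coincides with the crucible's rim centre when the lid is seated
- crucible_small_a: small white glazed porcelain crucible: a round, open, almost straight-sided cup, 54 mm outer diameter at the rim (52 at the foot), 45 mm high, wall 4 mm, flat foot, about 100 g, loose, upright at the start; grip it with no more than about 40 N. Origin: centre of its foot; z up along its axis. May be absent
- rim_small_a (a point): centre of the mouth of crucible_small_a, level with the top of its rim (45 mm above its origin); mouth 46 mm wide
- lid_small_a: small porcelain lid, 40 g, fits either small crucible. Flange 60 mm across, 5 mm thick (6 to 11 mm above the origin); below it a tapered plug, 6 mm deep, 41 mm across at the flange, 35 at the bottom, goes inside the mouth; on top an upright round knob to grip, 20 mm across, 11 to 35 mm above the origin. Loose, knob up. Origin: centre of the plug's underside; z up
- seat_small_a (a point): centre of the underside of the flange of lid_small_a (6 mm above its origin): it coincides with the crucible's rim centre when the lid is seated
- crucible_small_b: small white glazed porcelain crucible: a round, open, almost straight-sided cup, 54 mm outer diameter at the rim (52 at the foot), 45 mm high, wall 4 mm, flat foot, about 100 g, loose, upright at the start; grip it with no more than about 40 N. Origin: centre of its foot; z up along its axis. May be absent
- rim_small_b (a point): centre of the mouth of crucible_small_b, level with the top of its rim (45 mm above its origin); mouth 46 mm wide
- lid_small_b: small porcelain lid, 40 g, fits either small crucible. Flange 60 mm across, 5 mm thick (6 to 11 mm above the origin); below it a tapered plug, 6 mm deep, 41 mm across at the flange, 35 at the bottom, goes inside the mouth; on top an upright round knob to grip, 20 mm across, 11 to 35 mm above the origin. Loose, knob up. Origin: centre of the plug's underside; z up
- seat_small_b (a point): centre of the underside of the flange of lid_small_b (6 mm above its origin): it coincides with the crucible's rim centre when the lid is seated
- petri_dish: closed glass Petri dish, 90 mm in diameter, 16 mm high, a bystander. Origin: centre of its underside
- boss_head: chromed boss head with two wing screws, about 75 x 62 x 34 mm, a bystander. Origin: centre of its underside. (A fixed bench clamp with a glass U-tube, 210 mm tall, also stands well to the right, about 0.3 m ahead of and 0.55 m to the right of the robot base)
- stand_base: heavy dark steel retort stand base without its rod, 100 x 160 mm, 12 mm thick (28 mm at the boss), a bystander. Origin: centre of its underside
There are look-alikes about, which are no part of the job. What is shaped like the lid_small_a but orange or pink is not meant. What is shaped like the crucible_large_a but orange is not meant.

How it is judged:
By the outcome, as a careful person would: the job done as asked, in the order asked, and still so for the second after the job is handed in, with the robot touching nothing.
Of crucible_large_a, crucible_large_b, crucible_small_a, crucible_small_b only 3 to 4 are there at a start; the rules pass over those that are not, and their reading is None.
At some moment in a run one of crucible_large_a, lid_large_a, crucible_large_b, lid_large_b, crucible_small_a, lid_small_a, crucible_small_b, lid_small_b may be knocked a few centimetres aside while the robot is not near it.
It also fails if it takes over 210 s, if anything falls off the work surface, if the arm or the gripper's body presses on something with over 40 N, if the wrist force passes 120 N, or if a joint passes its speed limit or range.

## Working session

There is one attempt and no reset: what is moved stays moved. The work goes in short steps, Python scripts to look and compute and a tool call to move; the robot and the scene stay as the last step left them, time stands still between calls to the robot, and variables do not carry over. Pictures are saved under pics/ and viewed, at most 14 in all, crops included, and the job is handed in when it is done.

Besides the shell and the picture viewer there is one more tool, called after ">>>" as a command line: name --argument value ..., lists and objects as JSON in quotes. play_rows: Moves the arm, as the interface text tells. Its arguments: {"type":"object","properties":{"series":{"type":"array","items":{"type":"number"}}},"required":["series"]}

```bash
ls; mkdir -p pics
cat > h.py <<'E'
import numpy as np, cv2
from station import monitor, eyes, order, bot
def save(cam,f,crop=None,s=1):
    im=eyes.capture(cam); o=im[:,:,::-1]
    if crop: o=o[crop[1]:crop[3],crop[0]:crop[2]]
    cv2.imwrite('pics/'+f,cv2.resize(np.ascontiguousarray(o),None,fx=s,fy=s,interpolation=cv2.INTER_CUBIC)); return im
def ray(m,p):
    K=np.array([[m['fx'],0,m['cx']],[0,m['fy'],m['cy']],[0,0,1]])
    q=cv2.undistortPoints(np.array(p,float).reshape(-1,1,2),K,np.array([m['k1'],0,0,0,0.])).reshape(-1,2)
    R=np.array(m['R']);t=np.array(m['t'])
    return -R.T@t, np.c_[q,np.ones(len(q))]@R
def at_z(m,p,z):
    c,d=ray(m,p); return c+d*((z-c[2])/d[:,2])[:,None]
def proj(m,X):
    X=np.atleast_2d(X)@np.array(m['R']).T+np.array(m['t']); a=X[:,:2]/X[:,2:]
    a=a*(1+m['k1']*(a**2).sum(1,keepdims=True)); return a*[m['fx'],m['fy']]+[m['cx'],m['cy']]
E
python3 - <<'E'
from h import *
print(bot.pinch_z, monitor.read_state())
for c in ['scene','top']:
    im=save(c,c+'0.png',s=1.5); m=eyes.camera_model(c); print(c,m)
    for n in ['tray','crucible_large_a','crucible_small_a','lid_large_a','lid_small_a','petri_dish','boss_head','stand_base']:
        for d in eyes.cut_out(c,n):
            r=d['region']; print(n,round(d['score'],2),np.round(d['pixel']),r.sum(),im[r].mean(0).round(),at_z(m,[d['pixel']],10)[0].round())
E
```

```text
pics
18.8 {'clock': 0.0, 'qpos': array([ 1.02237554e+00,  4.91535858e-01,  1.55946321e+00, -1.07209041e-05,
        1.09166351e+00, -1.05606382e-01]), 'qvel': array([-9.09062214e-05,  1.94926352e-03, -2.64983749e-04,  1.24234494e-03,
        1.81751877e-03, -8.43353410e-04]), 'effort': array([-9.07919621e-04, -6.12640929e+01, -2.58183843e+01,  6.92315586e-02,
        4.81304736e-02, -1.28253923e-04]), 'position': array([267.64198431, 564.48559952, 178.97174553]), 'tcp_rot': array([ 2.19600248e-01,  9.75589793e-01, -5.08141447e-04, -1.67335615e-04]), 'wrist_force': array([ 0.32566725, -0.30093126, -0.49147009]), 'moment': array([-0.02057544, -0.00605206,  0.01210518]), 'gripper_force': 0.0, 'opening': 94.88363838288814}
scene {'fx': 455.96268112030486, 'fy': 455.96268112030486, 'cx': 251.5625624012205, 'cy': 192.57395071179974, 'k1': -0.019866027577644153, 'R': array([[ 0.23232569,  0.97260209,  0.00836334],
       [ 0.54057945, -0.12197055, -0.83240438],
       [-0.80857816,  0.19790997, -0.55410559]]), 't': array([ -96.12707862, -282.95427121, 1829.8307346 ])}
tray 0.66 [135. 195.] 
[... 2232 characters left out ...]
 197. 192.] [ 467. -376.   10.]
lid_small_a 0.85 [267. 191.] 417 [204. 207. 207.] [624. -85.  10.]
lid_small_a 0.8 [349. 152.] 409 [205. 129.  17.] [ 726. -292.   10.]
lid_small_a 0.51 [334. 251.] 640 [205. 209. 209.] [ 477. -251.   10.]
petri_dish 0.71 [237. 139.] 931 [151. 155. 154.] [757.  -7.  10.]
petri_dish 0.27 [378. 257.] 460 [198. 201. 196.] [ 462. -363.   10.]
boss_head 0.72 [238. 139.] 915 [152. 155. 154.] [758.  -8.  10.]
boss_head 0.58 [307. 143.] 279 [147. 151. 148.] [ 748. -185.   10.]
boss_head 0.32 [206. 255.] 432 [174. 175. 173.] [464.  67.  10.]
stand_base 0.78 [147. 152.] 2385 [96. 98. 98.] [724. 224.  10.]
stand_base 0.39 [205. 253.] 413 [174. 176. 173.] [468.  70.  10.]
```

View pics/top0.png

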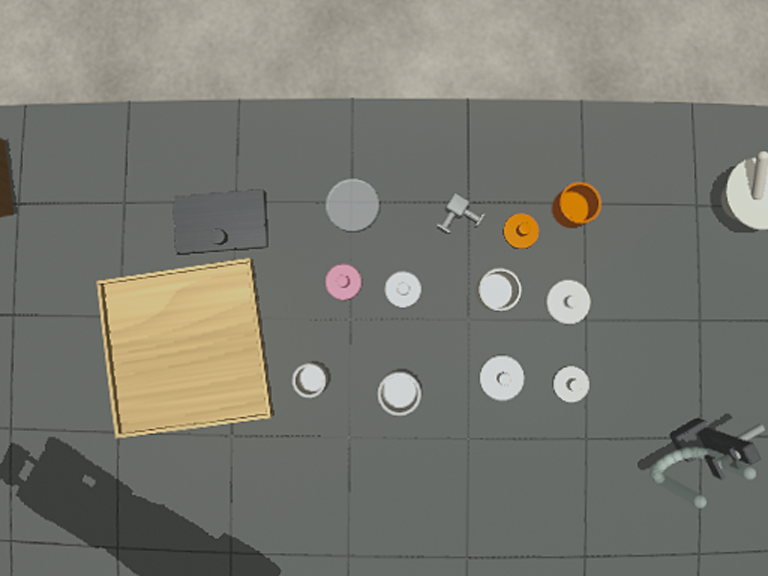

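View pics/scene0.png

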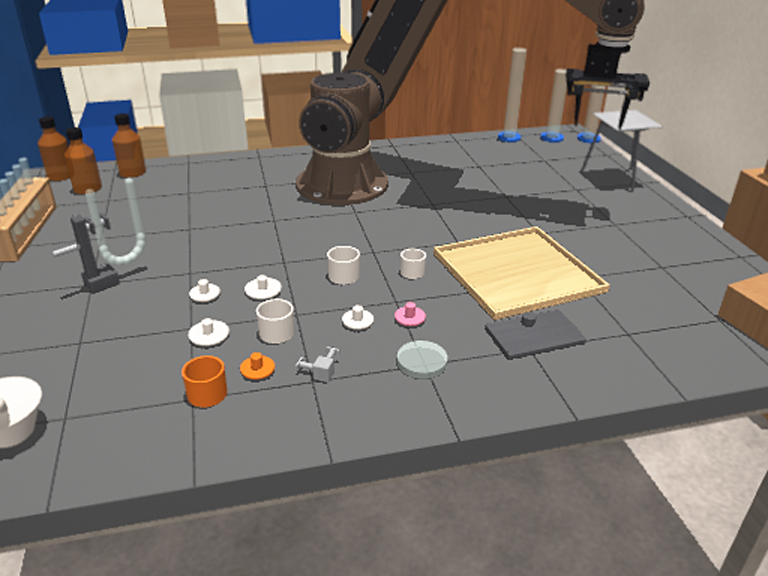

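The shelf has three crucibles: two large at top-view px (333,193) and (267,261), and one small at (207,253). There are two large lids, two small white lids (one of them a spare), and the orange and pink decoys. Next I'll refine the poses with a silhouette fit.

```bash
cat >> h.py <<'E'
from scipy.optimize import minimize
PROF={'CL':[(33,0),(34,55)],'CS':[(26,0),(27,45)],'LL':[(24.5,0),(37,6),(37,11),(10,11),(10,35)],'LS':[(17.5,0),(30,6),(30,11),(10,11),(10,35)]}
TH=np.linspace(0,2*np.pi,40)
def render(m,kind,x,y,z,shape):
    P=PROF[kind]; out=np.zeros(shape,np.uint8)
    for a,b in zip(P[:-1],P[1:]):
        X=np.array([(x+r*np.cos(t),y+r*np.sin(t),z+h) for r,h in (a,b) for t in TH])
        h=cv2.convexHull(proj(m,X).astype(np.float32))
        cv2.fillConvexPoly(out,np.round(h*16).astype(np.int32),1,cv2.LINE_8,4)
    return out>0
def white(im):
    a=im.astype(int); return (a.min(2)>135)&(np.ptp(a,axis=2)<25)
def fit(views,kind,x,y,z=0,it=2):
    """views: list of (model,image); joint silhouette fit -> x,y,IoU"""
    Ms=[]
    for m,im in views:
        big=cv2.dilate(render(m,kind,x,y,z,im.shape[:2]).astype(np.uint8),np.ones((13,13)))>0
        Ms.append((m,white(im)&big))
    def cost(p):
        c=0
        for m,M in Ms:
            s=render(m,kind,p[0],p[1],z,M.shape); c+=1-(s&M).sum()/max(1,(s|M).sum())
        return c/len(Ms)
    p=np.array([x,y],float)
    for st in (12,4,1.0):
        p=min(((cost(q),tuple(q)) for q in (p+np.array([i,j])*st for i in range(-3,4) for j in range(-3,4))))[1]; p=np.array(p)
    return p,1-cost(p)
E
python3 - <<'E'
from h import *
V={c:(eyes.camera_model(c),eyes.capture(c)) for c in('scene','top')}
for k,x,y in [('CL',610,-245),('CL',432,-87),('CS',455,63),('LL',600,-366),('LL',473,-254),('LS',625,-90)]:
    print(k,[ (fit(v,k,x,y)) for v in ([V['scene']],[V['top']],list(V.values()))])
m,im=V['top']
hsv=cv2.cvtColor(im,cv2.COLOR_RGB2HSV)
M=((hsv[:,:,0]>12)&(hsv[:,:,0]<30)&(hsv[:,:,1]>60)); M[:,200:]=0; M[:150]=0
c=max(cv2.findContours(M.astype(np.uint8),0,1)[0],key=cv2.contourArea)
q=c.reshape(-1,2).astype(float); X=at_z(m,q,18)[:,:2].astype(np.float32)
print('tray',cv2.minAreaRect(X), cv2.boxPoints(cv2.minAreaRect(X)).round(1).tolist())
E
```

```text
CL [(array([ 616., -244.]), np.float64(0.7563025210084033)), (array([ 620., -243.]), np.float64(0.694708276797829)), (array([ 620., -244.]), np.float64(0.7217344819455346))]
CL [(array([450., -83.]), np.float64(0.8870370370370371)), (array([452., -82.]), np.float64(0.7893258426966292)), (array([452., -81.]), np.float64(0.8317240758135286))]
CS [(array([469.,  63.]), np.float64(0.8698224852071006)), (array([471.,  64.]), np.float64(0.734341252699784)), (array([470.,  66.]), np.float64(0.7914930839615874))]
LL [(array([ 602., -368.]), np.float64(0.8746987951807229)), (array([ 602., -366.]), np.float64(0.9117241379310345)), (array([ 602., -368.]), np.float64(0.8873493975903615))]
LL [(array([ 470., -255.]), np.float64(0.6514806378132119)), (array([ 474., -254.]), np.float64(0.9364864864864865)), (array([ 474., -254.]), np.float64(0.7895915578499848))]
LS [(array([620., -89.]), np.float64(0.8411552346570397)), (array([622., -88.]), np.float64(0.9520833333333333)), (array([622., -88.]), np.float64(0.8888530545670226))]
tray ((519.130859375, 282.8069763183594), (270.87994384765625, 274.7432556152344), 8.54115104675293) [[364.79998779296875, 398.5], [405.6000061035156, 126.80000305175781], [673.5, 167.10000610351562], [632.7000122070312, 438.79998779296875]]
```

```bash
cat >> h.py <<'E'
from scipy.spatial.transform import Rotation as Ro
def go(x,y,z,ang=8.5):
    s=monitor.read_state(); R0=Ro.from_quat(s['tcp_rot']).as_matrix()
    a=np.radians(ang); yv=np.array([np.cos(a),np.sin(a),0]); zv=np.array([0,0,-1.]); R1=np.c_[np.cross(yv,zv),yv,zv]
    d=R0.T@(np.array([x,y,z])-s['position'])/1000; w=Ro.from_matrix(R0.T@R1).as_rotvec()
    print('go',(x,y,z),d.round(4),w.round(4),'rows',round(max(np.linalg.norm(d)/.05,np.linalg.norm(w)/.15),1))
    return d,w
def st():
    s=monitor.read_state(); print(round(s['clock'],2),s['position'].round(1),'F',s['wrist_force'].round(1),'open',round(s['opening'],1),'g',round(s['gripper_force'],1))
E
python3 -c "
from h import *
st(); go(470,65,180)
m=eyes.camera_model('wrist'); R=np.array(m['R']);c=-R.T@np.array(m['t']); s=monitor.read_state()
T=Ro.from_quat(s['tcp_rot']).as_matrix(); print('cam in tool',T.T@(c-s['position']), 'axis',T.T@R[2], 'imgx',T.T@R[0],m['fx'])
"
```

```text
1.0 [267.8 564.8 179.6] F [ 0.2 -0.1  0.5] open 95.1 g 0.0
go (470, 65, 180) [-0.3968 -0.3649 -0.0005] [ 1.000e-04 -1.000e-04  9.797e-01] rows 10.8
cam in tool [  70.70534196    0.37087574 -206.44961583] axis [-2.56701901e-01 -5.18500562e-04  9.66490489e-01] imgx [4.35838226e-04 9.99999692e-01 6.52237048e-04] 328.0634777617497
```

>>> play_rows --series '[-0.397, -0.365, 0, 0, 0, 0.98, -1, -0.397, -0.365, 0, 0, 0, 0.98, -1, -0.397, -0.365, 0, 0, 0, 0.98, -1, -0.397, -0.365, 0, 0, 0, 0.98, -1, -0.397, -0.365, 0, 0, 0, 0.98, -1, -0.397, -0.365, 0, 0, 0, 0.98, -1, -0.397, -0.365, 0, 0, 0, 0.98, -1, -0.397, -0.365, 0, 0, 0, 0.98, -1, -0.397, -0.365, 0, 0, 0, 0.98, -1, -0.397, -0.365, 0, 0, 0, 0.98, -1]'

```text
clock: 2.0
position: [455.9, 99.3, 179.9]
tcp_rot: [0.653, 0.757, 0.0, 0.0]
wrist_force: [-0.6, 1.4, -0.3]
opening: 95.1
gripper_force: 0.0
```

```bash
python3 -c "
from h import *
st(); go(470,65,100)
"
```

```text
2.0 [455.9  99.3 179.9] F [-0.6  1.4 -0.3] open 95.1 g 0.0
go (470, 65, 100) [-0.036   0.0088  0.0799] [ 0.0009 -0.0001 -0.0004] rows 1.8
```

>>> play_rows --series '[-0.036, 0.009, 0.04, 0, 0, 0, -1, -0.036, 0.009, 0.04, 0, 0, 0, -1, -0.036, 0.009, 0.04, 0, 0, 0, -1, -0.036, 0.009, 0.04, 0, 0, 0, -1]'

```text
clock: 2.4
position: [469.6, 67.7, 140.1]
tcp_rot: [0.653, 0.758, 0.0, 0.0]
wrist_force: [-0.0, 0.2, -0.1]
opening: 95.0
gripper_force: 0.0
```

```bash
cat >> h.py <<'E'
def wfit(kind,x,y,z=0,f=None):
    m=eyes.camera_model('wrist'); im=eyes.capture('wrist')
    if f: cv2.imwrite('pics/'+f,im[:,:,::-1])
    p,s=fit([(m,im)],kind,x,y,z); print('wrist fit',kind,p,round(s,3)); return p
E
python3 -c "
from h import *
st(); p=wfit('CS',470,65,0,'w1.png'); go(*p,12)
"
```

```text
2.4 [469.6  67.7 140.1] F [-0.   0.2 -0.1] open 95.0 g 0.0
wrist fit CS [471.  62.] 0.606
go (np.float64(471.0), np.float64(62.0), 12) [-0.0061  0.0003  0.1284] [ 0.0011 -0.      0.0008] rows 2.6
```

View pics/w1.png

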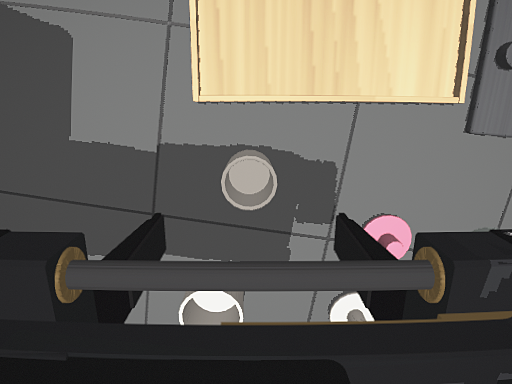

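```bash
cat >> h.py <<'E'
NAME={'CL':'crucible_large_a','CS':'crucible_small_a','LL':'lid_large_a','LS':'lid_small_a'}
def mfit(m,M,kind,x,y,z):
    def cost(p):
        s=render(m,kind,p[0],p[1],z,M.shape); return 1-(s&M).sum()/max(1,(s|M).sum())
    p=np.array([x,y],float)
    for st_ in (10,3,1.0,.4):
        p=np.array(min((cost(q),tuple(q)) for q in (p+np.array([i,j])*st_ for i in range(-3,4) for j in range(-3,4)))[1])
    return p,1-cost(p)
def nfit(kind,x,y,z=0,cam='wrist',f=None):
    m=eyes.camera_model(cam); im=eyes.capture(cam)
    if f: cv2.imwrite('pics/'+f,im[:,:,::-1])
    u=proj(m,[[x,y,z+20]])[0]
    D=[d for d in eyes.cut_out(cam,NAME[kind]) if np.linalg.norm(np.array(d['pixel'])-u)<60]
    if not D: print('none near'); return None
    d=min(D,key=lambda d:np.linalg.norm(np.array(d['pixel'])-u))
    p,s=mfit(m,d['region'],kind,x,y,z); print(cam,'nfit',kind,p.round(1),'iou',round(s,3),'score',round(d['score'],2),im[d['region']].mean(0).round()); return p
E
python3 -c "
from h import *
st(); p=nfit('CS',470,65); go(*p,12); go(*p,140)
m=eyes.camera_model('wrist')
print(at_z(m,[[222,181],[277,181],[249,150],[249,210]],45).round(1))
"
```

```text
2.45 [469.6  68.  140.3] F [ 0.4  0.4 -0.2] open 95.0 g 0.0
wrist nfit CS [471.8  61.4] iou 0.933 score 0.81 [159. 153. 146.]
go (np.float64(471.8), np.float64(61.4), 12) [-0.0069  0.001   0.1284] [0.0015 0.0001 0.0013] rows 2.6
go (np.float64(471.8), np.float64(61.4), 140) [-0.0069  0.0012  0.0004] [0.0015 0.0001 0.0013] rows 0.1
[[445.9  60.3  45. ]
 [497.5  68.1  45. ]
 [466.8  93.4  45. ]
 [475.5  35.4  45. ]]
```

>>> play_rows --series '[-0.0065, 0.001, 0.045, 0, 0, 0, -1, -0.0065, 0.001, 0.09, 0, 0, 0, -1, -0.0065, 0.001, 0.118, 0, 0, 0, -1, -0.0065, 0.001, 0.128, 0, 0, 0, -1, -0.0065, 0.001, 0.128, 0, 0, 0, -1, -0.0065, 0.001, 0.128, 0, 0, 0, -0.2, -0.0065, 0.001, 0.128, 0, 0, 0, 0, -0.0065, 0.001, 0.128, 0, 0, 0, 0.1, -0.0065, 0.001, 0.128, 0, 0, 0, 0.1, -0.0065, 0.001, 0.128, 0, 0, 0, 0.1]'

```text
clock: 3.55
position: [471.7, 60.7, 12.0]
tcp_rot: [0.653, 0.757, 0.0, 0.0]
wrist_force: [0.3, 0.4, -0.4]
opening: 60.8
gripper_force: 0.0
```

>>> play_rows --series '[0, 0, 0, 0, 0, 0, 0.2, 0, 0, 0, 0, 0, 0, 0.2, 0, 0, 0, 0, 0, 0, 0.5, 0, 0, 0, 0, 0, 0, 0.5]'

```text
clock: 3.95
position: [471.5, 60.7, 11.5]
tcp_rot: [0.653, 0.757, 0.0, -0.0]
wrist_force: [-0.3, 0.7, -0.3]
opening: 28.5
gripper_force: 0.0
```

```bash
cat >> h.py <<'E'
TR=(519,283,8.5)
def tray(x,y):
    a=np.radians(TR[2]); return TR[0]+x*np.cos(a)-y*np.sin(a), TR[1]+x*np.sin(a)+y*np.cos(a)
E
python3 -c "
from h import *
print(tray(60,0),tray(-55,-62),tray(-55,62)); go(*tray(60,0),70); go(*tray(60,0),18)
m=eyes.camera_model('wrist'); eyes.capture('wrist'); print(at_z(m,[[192,101],[466,101]],18))
"
```

```text
(np.float64(578.340951801715), np.float64(291.86856466777664)) (np.float64(473.7683110051304), np.float64(213.55149885943254)) (np.float64(455.4399440250587), np.float64(336.1894659163102))
go (np.float64(578.340951801715), np.float64(291.86856466777664), 70) [ 0.2129  0.1398 -0.0585] [-0.0001 -0.0001 -0.0003] rows 5.2
go (np.float64(578.340951801715), np.float64(291.86856466777664), 18) [ 0.2129  0.1398 -0.0065] [-0.0001 -0.0001 -0.0003] rows 5.1
[[428.63843461 125.53590141  18.        ]
 [592.69706206 151.50625606  18.        ]]
```

```bash
python3 -c "
from h import *
save('wrist','w2.png'); im=save('scene','s2.png',(150,100,450,300),2)
"
```

```text
(no output)
```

View pics/s2.png

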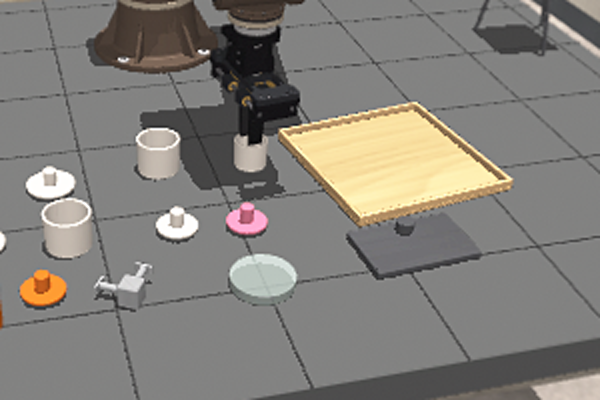

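View pics/w2.png

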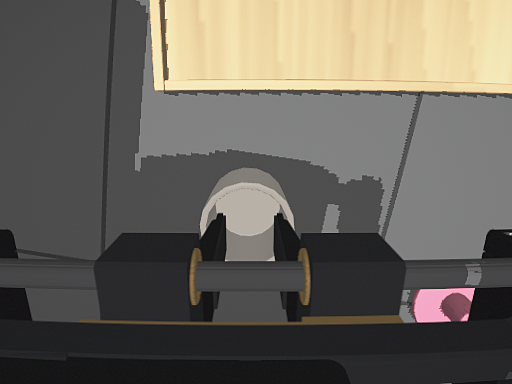

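```bash
python3 -c "
from h import *
st()
for c in ('wrist','scene','top'): nfit('CS',471,70,0,c)
m=eyes.camera_model('wrist'); print(proj(m,[[471,62+s*27,45] for s in(-1,0,1)]+[[471.5,60.7,12]]).round())
"
```

```text
4.1 [471.5  60.7  11.5] F [ 0.3 -0.7 -0. ] open 24.4 g 0.0
wrist nfit CS [471.4  62.4] iou 0.723 score 0.6 [159. 153. 145.]
scene nfit CS [474.2  58. ] iou 0.688 score 0.67 [182. 172. 163.]
none near
[[240. 269.]
 [247. 227.]
 [254. 181.]
 [247. 210.]]
```

>>> play_rows --series '[0, 0, -0.02, 0, 0, 0, 0.5, 0, 0, -0.06, 0, 0, 0, 0.5, 0, 0, -0.1, 0, 0, 0, 0.5, 0, 0, -0.13, 0, 0, 0, 0.5, 0, 0, -0.13, 0, 0, 0, 0.5, 0, 0, -0.13, 0, 0, 0, 0.5]'

```text
clock: 5.0
position: [471.5, 60.7, 141.8]
tcp_rot: [0.653, 0.757, 0.0, 0.0]
wrist_force: [0.5, -0.6, -0.6]
opening: 23.4
gripper_force: 0.0
```

```bash
python3 -c "
from h import *
st(); nfit('CS',471,62,f='w3.png')
im=cv2.imread('pics/w3.png')[90:280,130:390]; im2=cv2.imread('pics/w2.png')[140:340,150:350]
cv2.imwrite('pics/w3c.png',np.hstack([cv2.resize(im,(430,400)),cv2.resize(im2,(370,400))]))
"
```

```text
5.0 [471.5  60.7 141.8] F [ 0.5 -0.6 -0.6] open 23.4 g 0.0
wrist nfit CS [471.   62.4] iou 0.953 score 0.66 [165. 158. 151.]
```

View pics/w3c.png

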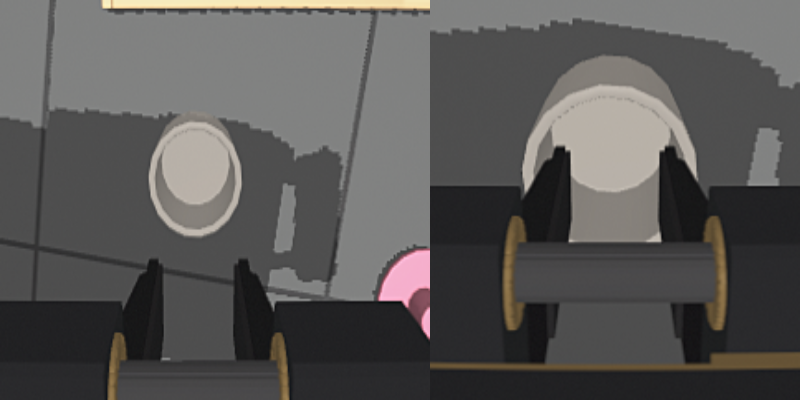

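>>> play_rows --series '[0, 0, 0, 0, 0, 0, -1, 0, 0, 0, 0, 0, 0, -1, 0, 0, 0, 0, 0, 0, -1, 0, 0, 0, 0, 0, 0, -1, 0, 0, 0, 0, 0, 0, -1, 0, 0, 0, 0, 0, 0, -1, 0, 0, 0, 0, 0, 0, -1, 0, 0, 0, 0, 0, 0, -1, 0, 0, 0, 0, 0, 0, -1, 0, 0, 0, 0, 0, 0, -1]'

```text
clock: 6.1
position: [471.5, 60.7, 141.5]
tcp_rot: [0.653, 0.757, 0.0, 0.0]
wrist_force: [-0.2, -0.1, -0.1]
opening: 93.9
gripper_force: 0.0
```

>>> play_rows --series '[-0.001, 0, 0.04, 0, 0, 0, -1, -0.001, 0, 0.08, 0, 0, 0, -1, -0.001, 0, 0.11, 0, 0, 0, -1, -0.001, 0, 0.126, 0, 0, 0, -0.8, -0.001, 0, 0.126, 0, 0, 0, -0.6, -0.001, 0, 0.126, 0, 0, 0, -0.4, -0.001, 0, 0.126, 0, 0, 0, -0.3, -0.001, 0, 0.126, 0, 0, 0, -0.2, -0.001, 0, 0.126, 0, 0, 0, -0.2, -0.001, 0, 0.126, 0, 0, 0, -0.2]'

```text
clock: 7.1
position: [471.9, 59.7, 16.0]
tcp_rot: [0.653, 0.757, 0.0, 0.0]
wrist_force: [0.3, -0.3, -0.8]
opening: 57.3
gripper_force: 0.0
```

>>> play_rows --series '[0, 0, 0, 0, 0, 0, -0.18, 0, 0, 0, 0, 0, 0, -0.16, 0, 0, 0, 0, 0, 0, -0.14, 0, 0, 0, 0, 0, 0, -0.14]'

```text
clock: 7.5
position: [471.7, 59.7, 15.5]
tcp_rot: [0.653, 0.757, 0.0, -0.0]
wrist_force: [0.1, 0.4, 0.2]
opening: 53.9
gripper_force: 0.0
```

```bash
python3 -c "
from h import *
st(); save('wrist','w4.png',(150,130,350,280),4)
"
```

```text
7.5 [471.7  59.7  15.5] F [0.1 0.4 0.2] open 53.9 g 0.0
```

View pics/w4.png

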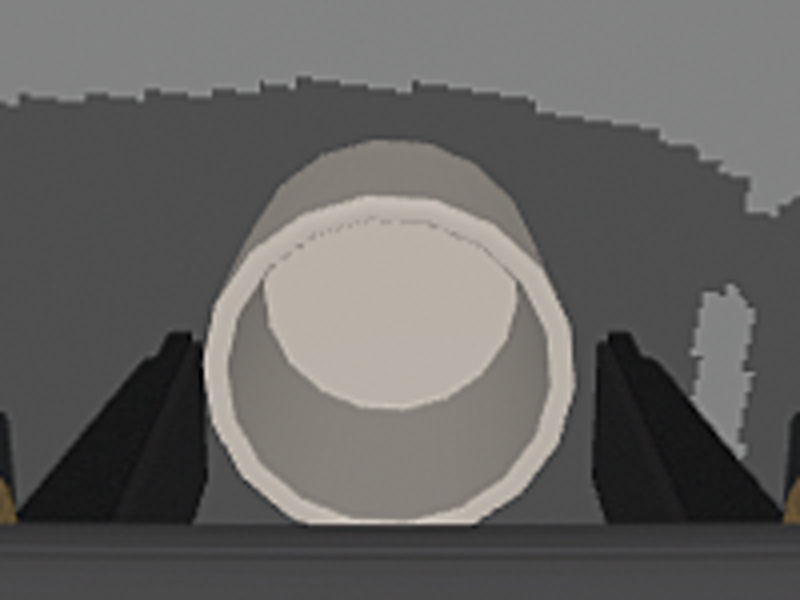

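>>> play_rows --series '[0, -0.002, 0, 0, 0, 0, -0.14, 0, -0.002, 0, 0, 0, 0, -0.13, 0, -0.002, 0, 0, 0, 0, -0.11, 0, -0.002, 0, 0, 0, 0, -0.09, 0, -0.002, 0, 0, 0, 0, -0.07, 0, -0.002, 0, 0, 0, 0, -0.05]'

```text
clock: 8.15
position: [469.7, 59.4, 15.5]
tcp_rot: [0.653, 0.757, 0.0, 0.0]
wrist_force: [0.3, -0.0, 0.5]
opening: 50.2
gripper_force: 0.0
```

>>> play_rows --series '[0, 0, 0, 0, 0, 0, -0.03, 0, 0, 0, 0, 0, 0, 0, 0, 0, 0, 0, 0, 0, 0.03, 0, 0, 0, 0, 0, 0, 0.03]'

```text
clock: 8.55
position: [469.7, 59.4, 15.6]
tcp_rot: [0.653, 0.757, 0.0, 0.0]
wrist_force: [-1.1, 0.3, -0.2]
opening: 46.3
gripper_force: 0.0
```

```bash
python3 -c "
from h import *
st(); save('wrist','w5.png',(150,130,350,280),4)
"
```

```text
8.55 [469.7  59.4  15.6] F [-1.1  0.3 -0.2] open 46.3 g 0.0
```

View pics/w5.png

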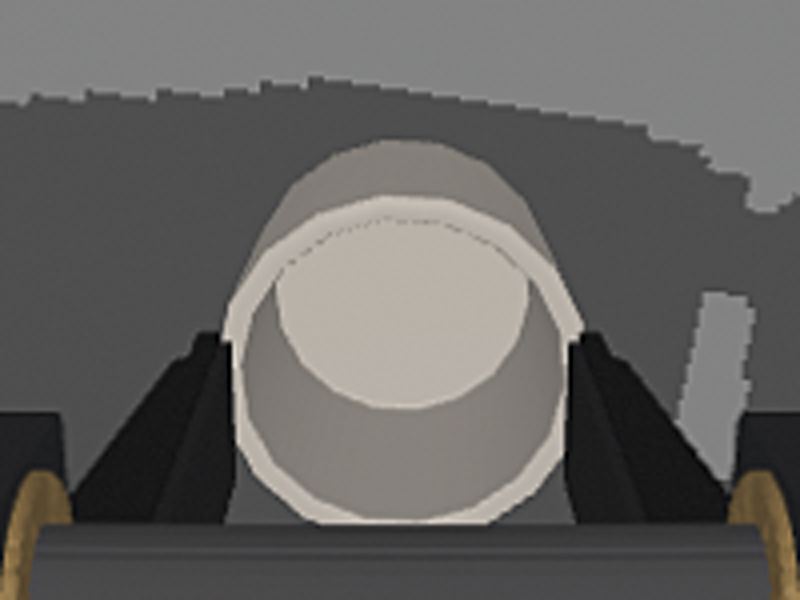

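>>> play_rows --series '[0, 0, 0, 0, 0, 0, 0.05, 0, 0, 0, 0, 0, 0, 0.07, 0, 0, 0, 0, 0, 0, 0.07]'

```text
clock: 8.9
position: [469.7, 59.4, 15.5]
tcp_rot: [0.653, 0.757, 0.0, 0.0]
wrist_force: [-0.6, 0.6, 1.1]
opening: 44.2
gripper_force: 0.0
```

>>> play_rows --series '[0, 0, 0, 0, 0, 0, 0.09, 0, 0, 0, 0, 0, 0, 0.12, 0, 0, 0, 0, 0, 0, 0.12]'

```text
clock: 9.2
position: [469.7, 59.4, 15.5]
tcp_rot: [0.653, 0.757, 0.0, -0.0]
wrist_force: [0.5, -0.2, -0.1]
opening: 41.7
gripper_force: 0.0
```

```bash
python3 -c "
from h import *
st(); nfit('CS',469,62); nfit('CS',469,62,0,'scene'); print(eyes.camera_model('wrist'))
s=monitor.read_state(); print(s['effort'],s['moment'])
"
```

```text
9.2 [469.7  59.4  15.5] F [ 0.5 -0.2 -0.1] open 41.7 g 0.0
wrist nfit CS [471.  62.] iou 0.893 score 0.66 [157. 151. 144.]
scene nfit CS [464.  68.] iou 0.657 score 0.77 [183. 173. 164.]
{'fx': 328.0634777617497, 'fy': 328.0634777617497, 'cx': 249.47216535033226, 'cy': 185.7115895659253, 'k1': -0.06401668387192852, 'R': array([[ 9.88996845e-01,  1.47935499e-01, -5.73256108e-04],
       [ 1.43101298e-01, -9.55681656e-01,  2.57283093e-01],
       [ 3.75134525e-02, -2.54534201e-01, -9.66335905e-01]]), 't': array([-474.62069409,    1.71160688,  230.44873285])}
[-3.57694635e-04 -5.10797954e+01 -1.25255057e+01  3.76866397e-02
  4.90371301e-02  1.40958852e-05] [-0.07299371  0.03098441 -0.02233882]
```

```bash
python3 -c "
from h import *
for c in ('scene','top'):
    m=eyes.camera_model(c)
    for z in (12,31,50): print(c,z,((proj(m,[[471.5,60.7,z]])[0]-[150,100])*2).round())
    print('rim',((proj(m,[[471+27*a,62+27*b,45] for a,b in((1,0),(-1,0),(0,1),(0,-1))])-[150,100])*2).round().tolist())
im=save('scene','s3.png',(220,110,330,200),7)
"
```

```text
scene 12 [249. 157.]
scene 31 [249. 146.]
scene 50 [249. 136.]
rim [[255.0, 147.0], [245.0, 130.0], [267.0, 137.0], [234.0, 140.0]]
top 12 [118. 304.]
top 31 [116. 305.]
top 50 [113. 307.]
rim [[113.0, 284.0], [113.0, 329.0], [91.0, 306.0], [135.0, 307.0]]
```

View pics/s3.png

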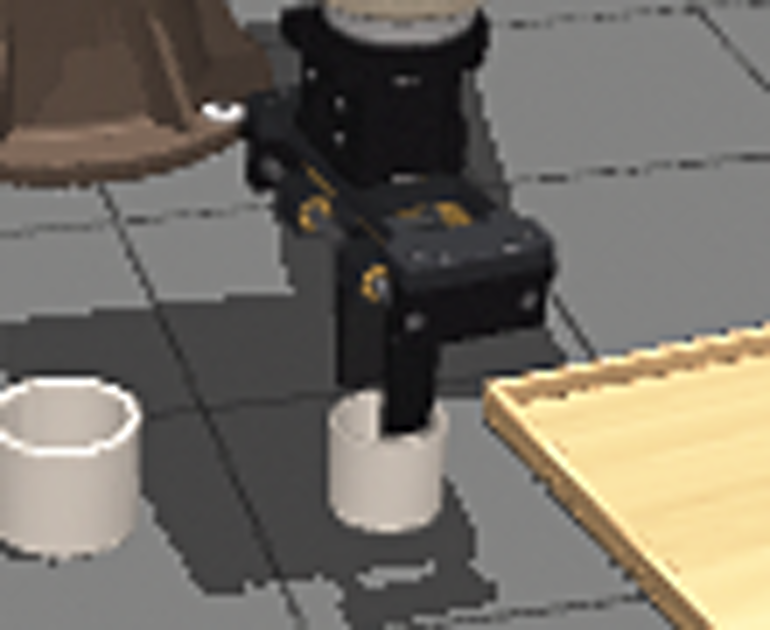

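```bash
python3 -c "
from h import *
m=eyes.camera_model('scene')
for z in (40,45,50,55,60): print(z,proj(m,[[469.7+r,59.4+r*.15,z] for r in(21,33)]).round(1).tolist(),'seen 277.9 172.1')
st(); go(471,61,170)
"
```

```text
40 [[276.9, 173.8], [278.5, 175.7]] seen 277.9 172.1
45 [[276.9, 172.4], [278.6, 174.3]] seen 277.9 172.1
50 [[277.0, 171.0], [278.6, 172.9]] seen 277.9 172.1
55 [[277.1, 169.7], [278.7, 171.5]] seen 277.9 172.1
60 [[277.1, 168.3], [278.8, 170.2]] seen 277.9 172.1
9.45 [469.7  59.4  15.5] F [ 0.7  1.4 -0.1] open 41.8 g 0.0
go (471, 61, 170) [ 0.0014  0.0015 -0.1545] [ 0.0001 -0.0001 -0.0004] rows 3.1
```

The views show that the fingertips sit about 37 mm higher than the reported TCP, so the fingers have only been hovering above the rim. From here I apply that offset and check it on the next contact.

>>> play_rows --series '[0.0025, 0.001, -0.02, 0, 0, 0, -1, 0.0025, 0.001, -0.02, 0, 0, 0, -1, 0.0025, 0.001, -0.02, 0, 0, 0, -1, 0.0025, 0.001, -0.02, 0, 0, 0, -1, 0.0025, 0.001, -0.02, 0, 0, 0, -1, 0.0025, 0.001, -0.02, 0, 0, 0, -1, 0.0025, 0.001, -0.01, 0, 0, 0, -1, 0.0025, 0.001, 0, 0, 0, 0, -1, 0.0025, 0.001, 0.01, 0, 0, 0, -1, 0.0025, 0.001, 0.015, 0, 0, 0, -1]'

```text
clock: 10.45
position: [469.8, 62.0, -0.9]
tcp_rot: [0.653, 0.757, -0.001, -0.001]
wrist_force: [-0.5, -0.0, -0.2]
opening: 95.0
gripper_force: 0.0
```

>>> play_rows --series '[0, 0, 0.005, 0, 0, 0, -1, 0, 0, 0.01, 0, 0, 0, -1, 0, 0, 0.015, 0, 0, 0, -1, 0, 0, 0.02, 0, 0, 0, -1, 0, 0, 0.02, 0, 0, 0, -0.5, 0, 0, 0.02, 0, 0, 0, -0.2, 0, 0, 0.02, 0, 0, 0, -0.1, 0, 0, 0.02, 0, 0, 0, -0.1, 0, 0, 0.02, 0, 0, 0, -0.1, 0, 0, 0.02, 0, 0, 0, -0.1]'

```text
clock: 11.45
position: [470.3, 62.1, -19.4]
tcp_rot: [0.653, 0.757, 0.0, 0.0]
wrist_force: [-0.4, 0.2, -0.0]
opening: 54.8
gripper_force: 2.1
```

>>> play_rows --series '[0, 0, 0, 0, 0, 0, 0, 0, 0, 0, 0, 0, 0, 0.1, 0, 0, 0, 0, 0, 0, 0.2, 0, 0, 0, 0, 0, 0, 0.3, 0, 0, 0, 0, 0, 0, 0.3]'

```text
clock: 11.95
position: [470.3, 62.1, -19.4]
tcp_rot: [0.653, 0.757, 0.0, 0.0]
wrist_force: [-0.9, 0.4, 5.1]
opening: 53.3
gripper_force: 30.0
```

>>> play_rows --series '[0, 0, -0.02, 0, 0, 0, 0.3, 0, 0, -0.065, 0, 0, 0, 0.3, 0.02, 0.013, -0.065, 0, 0, 0, 0.3, 0.05, 0.033, -0.065, 0, 0, 0, 0.3, 0.085, 0.057, -0.065, 0, 0, 0, 0.3, 0.12, 0.08, -0.065, 0, 0, 0, 0.3, 0.155, 0.103, -0.065, 0, 0, 0, 0.3, 0.185, 0.123, -0.065, 0, 0, 0, 0.3, 0.204, 0.136, -0.065, 0, 0, 0, 0.3, 0.211, 0.141, -0.065, 0, 0, 0, 0.3]'

```text
clock: 12.95
position: [579.0, 293.4, 44.9]
tcp_rot: [0.652, 0.758, 0.0, -0.0]
wrist_force: [-1.3, -0.3, -1.2]
opening: 53.5
gripper_force: 30.0
```

>>> play_rows --series '[0, 0, 0, 0, 0, 0, 0.3, 0, 0, 0.02, 0, 0, 0, 0.3, 0, 0, 0.04, 0, 0, 0, 0.3, 0, 0, 0.052, 0, 0, 0, 0.3, 0, 0, 0.055, 0, 0, 0, 0.3, 0, 0, 0.055, 0, 0, 0, 0.3, 0, 0, 0.055, 0, 0, 0, 0.3]'

```text
clock: 13.65
position: [579.1, 291.4, -8.6]
tcp_rot: [0.653, 0.757, 0.001, 0.0]
wrist_force: [-1.2, 0.1, -0.4]
opening: 53.7
gripper_force: 30.0
```

```bash
python3 -c "
from h import *
st(); go(*tray(60,0),-13.4)
"
```

```text
13.65 [579.1 291.4  -8.6] F [-1.2  0.1 -0.4] open 53.7 g 30.0
go (np.float64(578.340951801715), np.float64(291.86856466777664), -13.4) [ 0.0005 -0.0007  0.0047] [ 0.0011 -0.0003 -0.0007] rows 0.1
```

>>> play_rows --series '[0, 0, 0.002, 0, 0, 0, 0.3, 0, 0, 0.0035, 0, 0, 0, 0.3, 0, 0, 0.004, 0, 0, 0, 0.3, 0, 0, 0.004, 0, 0, 0, 0.3]'

```text
clock: 14.05
position: [578.7, 291.6, -13.3]
tcp_rot: [0.653, 0.757, 0.0, 0.0]
wrist_force: [-0.1, 0.7, 0.1]
opening: 53.9
gripper_force: 30.0
```

>>> play_rows --series '[0, 0, 0.0005, 0, 0, 0, 0.3, 0, 0, 0.001, 0, 0, 0, 0.3, 0, 0, 0.001, 0, 0, 0, 0.3]'

```text
clock: 14.35
position: [578.7, 291.6, -13.4]
tcp_rot: [0.653, 0.757, 0.0, 0.0]
wrist_force: [-3.7, -1.2, 9.8]
opening: 53.6
gripper_force: 30.0
```

>>> play_rows --series '[0, 0, -0.0005, 0, 0, 0, 0.1, 0, 0, -0.0005, 0, 0, 0, -0.3, 0, 0, -0.0005, 0, 0, 0, -0.6, 0, 0, -0.0005, 0, 0, 0, -0.6, 0, 0, -0.02, 0, 0, 0, -0.6, 0, 0, -0.06, 0, 0, 0, -1, 0, 0, -0.103, 0, 0, 0, -1, -0.04, -0.02, -0.103, 0, 0, 0, -1, -0.08, -0.04, -0.103, 0, 0, 0, -1, -0.12, -0.06, -0.103, 0, 0, 0, -1]'

```text
clock: 15.35
position: [536.3, 162.9, 88.7]
tcp_rot: [0.653, 0.758, 0.0, 0.0]
wrist_force: [0.8, -0.7, 0.3]
opening: 94.7
gripper_force: 0.0
```

```bash
python3 -c "
from h import *
st(); nfit('CL',450,-82,0,'scene'); nfit('CL',450,-82,0,'top');go(451,-82,90)
"
```

```text
15.35 [536.3 162.9  88.7] F [ 0.8 -0.7  0.3] open 94.7 g 0.0
scene nfit CL [453.2 -85.4] iou 0.947 score 0.66 [194. 185. 176.]
top nfit CL [452.4 -81.4] iou 0.929 score 0.65 [203. 206. 204.]
go (451, -82, 90) [-0.2302 -0.1212 -0.0013] [ 0.0006 -0.0002 -0.0021] rows 5.2
```

>>> play_rows --series '[-0.04, -0.021, 0, 0, 0, 0, -1, -0.085, -0.045, 0, 0, 0, 0, -1, -0.13, -0.068, 0, 0, 0, 0, -1, -0.17, -0.09, 0, 0, 0, 0, -1, -0.205, -0.108, 0, 0, 0, 0, -1, -0.224, -0.118, 0, 0, 0, 0, -1, -0.228, -0.12, 0, 0, 0, 0, -1, -0.228, -0.12, 0, 0, 0, 0, -1]'

```text
clock: 16.35
position: [452.7, -79.1, 88.5]
tcp_rot: [0.653, 0.757, 0.0, 0.0]
wrist_force: [0.7, 0.3, 0.5]
opening: 94.9
gripper_force: 0.0
```

```bash
python3 -c "
from h import *
st(); p=nfit('CL',450,-82); go(*p,90); go(*p,-15)
"
```

```text
16.35 [452.7 -79.1  88.5] F [0.7 0.3 0.5] open 94.9 g 0.0
wrist nfit CL [452.4 -83.2] iou 0.965 score 0.84 [172. 166. 158.]
go (np.float64(452.4), np.float64(-83.2), 90) [-0.0049 -0.001  -0.0016] [ 0.0003 -0.0001  0.0007] rows 0.1
go (np.float64(452.4), np.float64(-83.2), -15) [-0.0049 -0.001   0.1034] [ 0.0003 -0.0001  0.0007] rows 2.1
```

>>> play_rows --series '[-0.004, -0.001, 0.03, 0, 0, 0, -1, -0.004, -0.001, 0.06, 0, 0, 0, -1, -0.004, -0.001, 0.085, 0, 0, 0, -1, -0.004, -0.001, 0.1, 0, 0, 0, -1, -0.004, -0.001, 0.103, 0, 0, 0, -1, -0.004, -0.001, 0.103, 0, 0, 0, -0.6, -0.004, -0.001, 0.103, 0, 0, 0, -0.5, -0.004, -0.001, 0.103, 0, 0, 0, -0.4, -0.004, -0.001, 0.103, 0, 0, 0, -0.3, -0.004, -0.001, 0.103, 0, 0, 0, -0.1]'

```text
clock: 17.45
position: [451.9, -83.3, -13.8]
tcp_rot: [0.653, 0.757, 0.0, 0.001]
wrist_force: [0.0, 1.5, 7.3]
opening: 67.7
gripper_force: 30.0
```

>>> play_rows --series '[0, 0, 0, 0, 0, 0, 0, 0, 0, 0, 0, 0, 0, 0, 0, 0, 0, 0, 0, 0, 0, 0, 0, 0, 0, 0, 0, 0]'

```text
clock: 17.85
position: [451.8, -83.3, -13.8]
tcp_rot: [0.653, 0.757, 0.0, 0.0]
wrist_force: [0.4, 2.0, 7.0]
opening: 67.4
gripper_force: 30.0
```

```bash
python3 -c "
from h import *
st(); go(*tray(-55,-62),60)
"
```

```text
17.85 [451.8 -83.3 -13.8] F [0.4 2.  7. ] open 67.4 g 30.0
go (np.float64(473.7683110051304), np.float64(213.55149885943254), 60) [ 0.2904  0.0655 -0.0739] [ 0.001   0.0003 -0.0006] rows 6.1
```

>>> play_rows --series '[0, 0, -0.02, 0, 0, 0, 0, 0, 0, -0.06, 0, 0, 0, 0, 0.015, 0.003, -0.07, 0, 0, 0, 0, 0.05, 0.011, -0.07, 0, 0, 0, 0, 0.095, 0.021, -0.07, 0, 0, 0, 0, 0.14, 0.032, -0.07, 0, 0, 0, 0, 0.185, 0.042, -0.07, 0, 0, 0, 0, 0.23, 0.052, -0.07, 0, 0, 0, 0, 0.265, 0.06, -0.07, 0, 0, 0, 0, 0.285, 0.064, -0.07, 0, 0, 0, 0]'

```text
clock: 18.85
position: [472.6, 210.6, 55.7]
tcp_rot: [0.652, 0.758, 0.0, 0.0]
wrist_force: [0.2, -0.0, -2.2]
opening: 67.4
gripper_force: 30.0
```

>>> play_rows --series '[0.004, 0.001, 0, 0, 0, 0, 0, 0.004, 0.001, 0.02, 0, 0, 0, 0, 0.004, 0.001, 0.04, 0, 0, 0, 0, 0.004, 0.001, 0.055, 0, 0, 0, 0, 0.004, 0.001, 0.06, 0, 0, 0, 0, 0.004, 0.001, 0.062, 0, 0, 0, 0, 0.004, 0.001, 0.062, 0, 0, 0, 0]'

```text
clock: 19.55
position: [473.4, 211.8, -6.1]
tcp_rot: [0.653, 0.757, 0.0, 0.0]
wrist_force: [1.1, 0.0, -1.3]
opening: 67.4
gripper_force: 30.0
```

>>> play_rows --series '[0, 0, 0.0008, 0, 0, 0, 0, 0, 0, 0.0014, 0, 0, 0, 0, 0, 0, 0.0018, 0, 0, 0, 0, 0, 0, 0.0018, 0, 0, 0, 0]'

```text
clock: 19.95
position: [473.4, 212.2, -7.8]
tcp_rot: [0.653, 0.757, 0.0, 0.0]
wrist_force: [-0.9, -0.2, 4.2]
opening: 67.8
gripper_force: 30.0
```

>>> play_rows --series '[0, 0, 0, 0, 0, 0, -0.3, 0, 0, 0, 0, 0, 0, -0.7, 0, 0, 0, 0, 0, 0, -0.8, 0, 0, 0, 0, 0, 0, -0.8, 0, 0, -0.02, 0, 0, 0, -0.8, 0, 0, -0.06, 0, 0, 0, -1, 0, 0, -0.098, 0, 0, 0, -1, -0.04, 0.007, -0.098, 0, 0, 0, -1, -0.08, 0.014, -0.098, 0, 0, 0, -1, -0.12, 0.021, -0.098, 0, 0, 0, -1]'

```text
clock: 20.95
position: [512.0, 95.4, 90.1]
tcp_rot: [0.652, 0.758, 0.0, 0.0]
wrist_force: [0.8, -0.1, -0.8]
opening: 94.8
gripper_force: 0.0
```

```bash
python3 -c "
from h import *
st(); nfit('CL',617,-244,0,'scene'); nfit('CL',617,-244,0,'top');go(618,-244,90); m=eyes.camera_model('top'); print(proj(m,[[473.4,212.2,61]]))
"
```

```text
20.95 [512.   95.4  90.1] F [ 0.8 -0.1 -0.8] open 94.8 g 0.0
scene nfit CL [ 618.6 -245. ] iou 0.939 score 0.95 [195. 186. 177.]
top nfit CL [ 617.6 -241.2] iou 0.931 score 0.58 [195. 197. 194.]
go (618, -244, 90) [-0.3518  0.0558 -0.0005] [-0.0003 -0.0002 -0.0024] rows 7.1
[[143.34128287 252.08051247]]
```

>>> play_rows --series '[-0.045, 0.007, 0, 0, 0, 0, -1, -0.09, 0.014, 0, 0, 0, 0, -1, -0.135, 0.021, 0, 0, 0, 0, -1, -0.18, 0.028, 0, 0, 0, 0, -1, -0.225, 0.036, 0, 0, 0, 0, -1, -0.27, 0.043, 0, 0, 0, 0, -1, -0.31, 0.05, 0, 0, 0, 0, -1, -0.34, 0.055, 0, 0, 0, 0, -1, -0.348, 0.056, 0, 0, 0, 0, -1, -0.348, 0.056, 0, 0, 0, 0, -1]'

```text
clock: 22.15
position: [618.4, -238.8, 89.1]
tcp_rot: [0.653, 0.757, 0.0, -0.0]
wrist_force: [-0.3, 0.2, 0.6]
opening: 95.2
gripper_force: 0.0
```

```bash
python3 -c "
from h import *
st(); p=nfit('CL',618,-243); go(*p,-15)
"
```

```text
22.15 [ 618.4 -238.8   89.1] F [-0.3  0.2  0.6] open 95.2 g 0.0
wrist nfit CL [ 619.6 -244.4] iou 0.98 score 0.81 [165. 159. 151.]
go (np.float64(619.6), np.float64(-244.4), -15) [-0.0071  0.0005  0.1045] [-0.0007 -0.0009  0.0009] rows 2.1
```

>>> play_rows --series '[-0.006, 0.0005, 0.03, 0, 0, 0, -1, -0.006, 0.0005, 0.06, 0, 0, 0, -1, -0.006, 0.0005, 0.085, 0, 0, 0, -1, -0.006, 0.0005, 0.1, 0, 0, 0, -1, -0.006, 0.0005, 0.104, 0, 0, 0, -1, -0.006, 0.0005, 0.104, 0, 0, 0, -0.6, -0.006, 0.0005, 0.104, 0, 0, 0, -0.5, -0.006, 0.0005, 0.104, 0, 0, 0, -0.4, -0.006, 0.0005, 0.104, 0, 0, 0, -0.3, -0.006, 0.0005, 0.104, 0, 0, 0, -0.1]'

```text
clock: 23.25
position: [619.9, -245.4, -13.4]
tcp_rot: [0.653, 0.757, 0.0, 0.0]
wrist_force: [-1.9, 0.7, 6.2]
opening: 66.8
gripper_force: 30.0
```

>>> play_rows --series '[0, 0, 0, 0, 0, 0, 0, 0, 0, 0, 0, 0, 0, 0, 0, 0, 0, 0, 0, 0, 0, 0, 0, 0, 0, 0, 0, 0]'

```text
clock: 23.65
position: [619.9, -245.5, -13.4]
tcp_rot: [0.653, 0.757, 0.0, 0.0]
wrist_force: [-2.4, 0.5, 7.2]
opening: 66.8
gripper_force: 30.0
```

```bash
python3 -c "
from h import *
st(); go(*tray(-55,62),90)
"
```

```text
23.65 [ 619.9 -245.5  -13.4] F [-2.4  0.5  7.2] open 66.8 g 30.0
go (np.float64(455.4399440250587), np.float64(336.1894659163102), 90) [ 0.5995 -0.0768 -0.1037] [ 0.0006  0.0004 -0.0003] rows 12.3
```

>>> play_rows --series '[0, 0, -0.02, 0, 0, 0, 0, 0, 0, -0.06, 0, 0, 0, 0, 0.015, -0.002, -0.104, 0, 0, 0, 0, 0.055, -0.007, -0.104, 0, 0, 0, 0, 0.1, -0.013, -0.104, 0, 0, 0, 0, 0.148, -0.019, -0.104, 0, 0, 0, 0, 0.196, -0.025, -0.104, 0, 0, 0, 0, 0.244, -0.031, -0.104, 0, 0, 0, 0, 0.292, -0.037, -0.104, 0, 0, 0, 0, 0.34, -0.043, -0.104, 0, 0, 0, 0]'

```text
clock: 24.65
position: [526.3, 86.3, 89.9]
tcp_rot: [0.653, 0.757, 0.0, 0.0]
wrist_force: [1.5, 0.8, -2.2]
opening: 67.3
gripper_force: 30.0
```

>>> play_rows --series '[0.045, -0.006, 0, 0, 0, 0, 0, 0.09, -0.012, 0, 0, 0, 0, 0, 0.135, -0.018, 0, 0, 0, 0, 0, 0.18, -0.023, 0, 0, 0, 0, 0, 0.22, -0.029, 0, 0, 0, 0, 0, 0.245, -0.032, 0, 0, 0, 0, 0, 0.257, -0.034, 0, 0, 0, 0, 0, 0.26, -0.034, 0, 0, 0, 0, 0, 0.26, -0.034, 0, 0, 0, 0, 0]'

```text
clock: 25.55
position: [455.3, 336.3, 89.7]
tcp_rot: [0.653, 0.757, -0.0, 0.0]
wrist_force: [1.2, -1.1, -1.8]
opening: 66.6
gripper_force: 30.0
```

>>> play_rows --series '[0, 0, 0.03, 0, 0, 0, 0, 0, 0, 0.06, 0, 0, 0, 0, 0, 0, 0.08, 0, 0, 0, 0, 0, 0, 0.09, 0, 0, 0, 0, 0, 0, 0.094, 0, 0, 0, 0, 0, 0, 0.0955, 0, 0, 0, 0, 0, 0, 0.0955, 0, 0, 0, 0]'

```text
clock: 26.25
position: [455.7, 336.8, -5.0]
tcp_rot: [0.653, 0.757, 0.001, 0.0]
wrist_force: [-0.6, -0.2, -1.4]
opening: 66.7
gripper_force: 30.0
```

>>> play_rows --series '[0, 0, 0.0008, 0, 0, 0, 0, 0, 0, 0.0015, 0, 0, 0, 0, 0, 0, 0.002, 0, 0, 0, 0, 0, 0, 0.0022, 0, 0, 0, 0, 0, 0, 0.0022, 0, 0, 0, 0]'

```text
clock: 26.75
position: [455.3, 337.0, -7.4]
tcp_rot: [0.653, 0.757, 0.0, 0.0]
wrist_force: [-0.9, 0.1, 4.8]
opening: 66.7
gripper_force: 30.0
```

>>> play_rows --series '[0, 0, 0, 0, 0, 0, -0.3, 0, 0, 0, 0, 0, 0, -0.7, 0, 0, 0, 0, 0, 0, -0.8, 0, 0, 0, 0, 0, 0, -0.8, 0, 0, -0.02, 0, 0, 0, -0.8, 0, 0, -0.06, 0, 0, 0, -0.8, 0, 0, -0.1, 0, 0, 0, -0.5, -0.04, 0.015, -0.117, 0, 0, 0, -0.4, -0.08, 0.03, -0.117, 0, 0, 0, -0.4, -0.12, 0.045, -0.117, 0, 0, 0, -0.4]'

```text
clock: 27.75
position: [518.0, 223.7, 109.9]
tcp_rot: [0.652, 0.758, 0.001, 0.0]
wrist_force: [0.2, -0.0, 0.0]
opening: 67.0
gripper_force: 0.0
```

>>> play_rows --series '[-0.045, 0.013, 0, 0, 0, 0, -0.4, -0.09, 0.027, 0, 0, 0, 0, -0.4, -0.135, 0.04, 0, 0, 0, 0, -0.4, -0.18, 0.053, 0, 0, 0, 0, -0.4, -0.225, 0.06, 0, 0, 0, 0, -0.4, -0.27, 0.06, 0, 0, 0, 0, -0.4, -0.3, 0.06, 0, 0, 0, 0, -0.4, -0.3, 0.06, 0, 0, 0, 0, -0.4]'

```text
clock: 28.55
position: [621.2, -66.7, 108.7]
tcp_rot: [0.654, 0.756, -0.0, 0.0]
wrist_force: [0.2, 0.5, 0.3]
opening: 66.5
gripper_force: 0.0
```

```bash
python3 -c "
from h import *
st()
for c in ('scene','top'):
  nfit('CL',473.4,212.2,6,c);nfit('CL',455.3,337,6,c);nfit('CS',578.7,291.6,6,c);nfit('LS',621,-88,0,c)
go(622,-88,70)
"
```

```text
28.55 [621.2 -66.7 108.7] F [0.2 0.5 0.3] open 66.5 g 0.0
scene nfit CL [470.4 213. ] iou 0.952 score 0.56 [196. 185. 174.]
scene nfit CL [453.3 338.6] iou 0.921 score 0.87 [196. 186. 176.]
scene nfit CS [579.9 290.8] iou 0.925 score 0.87 [197. 187. 176.]
scene nfit LS [620.8 -86.6] iou 0.759 score 0.56 [184. 174. 165.]
top nfit CL [474.8 215.2] iou 0.948 score 0.62 [175. 174. 168.]
top nfit CL [455.3 341. ] iou 0.961 score 0.91 [159. 158. 150.]
top nfit CS [577.7 293. ] iou 0.866 score 0.91 [163. 162. 155.]
none near
go (622, -88, 70) [-0.0248 -0.0026  0.039 ] [ 0.0001 -0.0001 -0.0003] rows 0.9
```

>>> play_rows --series '[-0.024, -0.0025, 0.02, 0, 0, 0, -0.4, -0.024, -0.0025, 0.02, 0, 0, 0, -0.4, -0.024, -0.0025, 0.02, 0, 0, 0, -0.4]'

```text
clock: 29.65
position: [621.8, -87.4, 88.9]
tcp_rot: [0.653, 0.757, -0.0, -0.0]
wrist_force: [0.2, 0.1, -0.1]
opening: 66.2
gripper_force: 0.0
```

```bash
python3 -c "
from h import *
st(); p=nfit('LS',621,-88,f='w6.png'); wfit('LS',621,-88); go(*p,-22)
im=cv2.imread('pics/w6.png'); cv2.imwrite('pics/w6c.png',cv2.resize(im[120:280,120:400],None,fx=2.8,fy=2.8))
"
```

```text
29.65 [621.8 -87.4  88.9] F [ 0.2  0.1 -0.1] open 66.2 g 0.0
wrist nfit LS [622.  -89.4] iou 0.968 score 0.84 [195. 188. 179.]
wrist fit LS [622. -90.] 0.901
go (np.float64(622.0), np.float64(-89.4), -22) [-0.0026 -0.0007  0.1116] [ 0.0008  0.0001 -0.0001] rows 2.2
```

View pics/w6c.png

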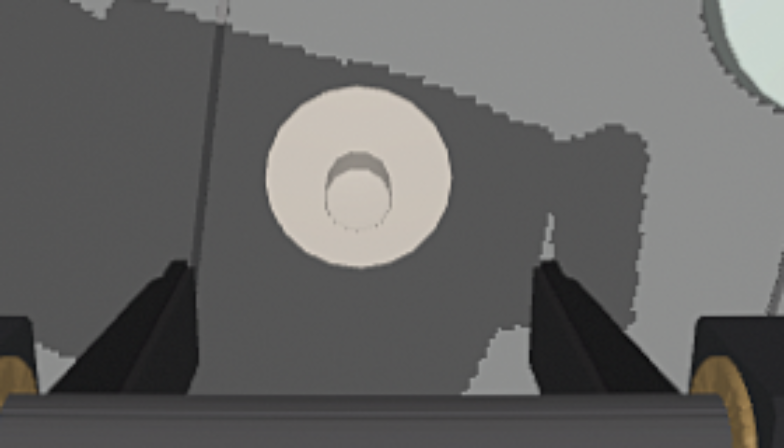

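>>> play_rows --series '[-0.0025, 0, 0.03, 0, 0, 0, -0.4, -0.0025, 0, 0.06, 0, 0, 0, -0.3, -0.0025, 0, 0.085, 0, 0, 0, -0.2, -0.0025, 0, 0.1, 0, 0, 0, -0.1, -0.0025, 0, 0.106, 0, 0, 0, 0, -0.0025, 0, 0.108, 0, 0, 0, 0, -0.0025, 0, 0.108, 0, 0, 0, 0.2, -0.0025, 0, 0.108, 0, 0, 0, 0.3, -0.0025, 0, 0.108, 0, 0, 0, 0.45, -0.0025, 0, 0.108, 0, 0, 0, 0.5]'

```text
clock: 30.8
position: [622.6, -89.7, -18.4]
tcp_rot: [0.653, 0.757, 0.0, 0.0]
wrist_force: [-0.2, 0.6, 0.1]
opening: 25.4
gripper_force: 0.0
```

>>> play_rows --series '[0, 0, 0, 0, 0, 0, 0.55, 0, 0, 0, 0, 0, 0, 0.6, 0, 0, 0, 0, 0, 0, 0.65, 0, 0, 0, 0, 0, 0, 0.75, 0, 0, 0, 0, 0, 0, 0.8, 0, 0, 0, 0, 0, 0, 0.8]'

```text
clock: 31.4
position: [622.3, -89.7, -18.8]
tcp_rot: [0.653, 0.757, 0.0, -0.0]
wrist_force: [-2.1, -1.1, 4.2]
opening: 19.2
gripper_force: 30.0
```

```bash
python3 -c "
from h import *
st(); a=np.radians(8.5); print(go(578.7+80*np.sin(a),291.6-80*np.cos(a),90))
"
```

```text
31.4 [622.3 -89.7 -18.8] F [-2.1 -1.1  4.2] open 19.2 g 30.0
go (np.float64(590.5247528903689), np.float64(212.47873093104667), 90) [ 0.3036  0.0131 -0.1088] [ 0.     -0.     -0.0003] rows 6.5
(array([ 0.30355648,  0.01310981, -0.10882309]), array([ 1.23350669e-05, -4.62522103e-05, -3.47349631e-04]))
```

>>> play_rows --series '[0, 0, -0.02, 0, 0, 0, 0.8, 0, 0, -0.06, 0, 0, 0, 0.8, 0.02, 0.001, -0.1, 0, 0, 0, 0.8, 0.06, 0.003, -0.1, 0, 0, 0, 0.8, 0.105, 0.005, -0.1, 0, 0, 0, 0.8, 0.15, 0.006, -0.1, 0, 0, 0, 0.8, 0.2, 0.009, -0.1, 0, 0, 0, 0.8, 0.24, 0.01, -0.1, 0, 0, 0, 0.8, 0.28, 0.012, -0.1, 0, 0, 0, 0.8, 0.3, 0.013, -0.1, 0, 0, 0, 0.8]'

```text
clock: 32.4
position: [590.3, 212.1, 80.9]
tcp_rot: [0.652, 0.758, 0.0, -0.0]
wrist_force: [-0.3, -0.0, 1.2]
opening: 19.4
gripper_force: 30.0
```

>>> play_rows --series '[0, 0, 0, 0, 0, 0, 0.8, 0, 0, 0, 0, 0, 0, 0.8]'

```text
clock: 32.6
position: [590.9, 209.0, 80.8]
tcp_rot: [0.653, 0.758, -0.0, -0.0]
wrist_force: [0.6, 0.6, -1.1]
opening: 18.9
gripper_force: 30.0
```

```bash
python3 -c "
from h import *
st(); p=nfit('CS',578.7,291.6,6,f='w7.png')
# held lid seen in the picture
s=monitor.read_state(); l=nfit('LS',s['position'][0],s['position'][1],s['position'][2]+18.8)
print(s['position']); go(578.7,291.6,60); go(*p,60)
"
```

```text
32.6 [590.9 209.   80.8] F [ 0.6  0.6 -1.1] open 18.9 g 30.0
wrist nfit CS [579.7 291.2] iou 0.941 score 0.88 [197. 195. 195.]
wrist nfit LS [592.5 208. ] iou 0.645 score 0.68 [149. 143. 136.]
[591.13549999 207.98516023  80.89391485]
go (578.7, 291.6, 60) [ 0.0847 -0.0002  0.021 ] [-0.     -0.     -0.0018] rows 1.7
go (np.float64(579.7), np.float64(291.20000000000005), 60) [0.0841 0.0008 0.021 ] [-0.     -0.     -0.0018] rows 1.7
```

View pics/w7.png

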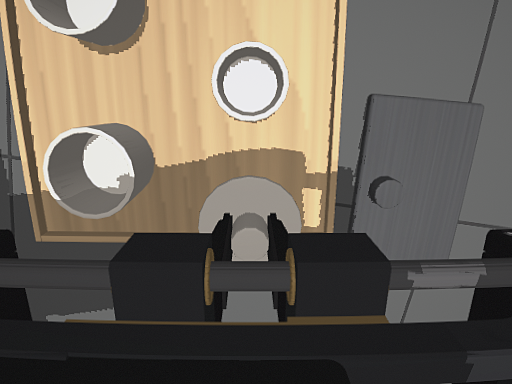

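>>> play_rows --series '[0.03, 0, 0.01, 0, 0, 0, 0.8, 0.06, 0, 0.02, 0, 0, 0, 0.8, 0.084, 0.0003, 0.02, 0, 0, 0, 0.8, 0.084, 0.0003, 0.02, 0, 0, 0, 0.8, 0.084, 0.0003, 0.035, 0, 0, 0, 0.8, 0.084, 0.0003, 0.045, 0, 0, 0, 0.8, 0.084, 0.0003, 0.047, 0, 0, 0, 0.8, 0.084, 0.0003, 0.047, 0, 0, 0, 0.8]'

```text
clock: 33.6
position: [578.9, 291.1, 33.3]
tcp_rot: [0.653, 0.757, -0.001, -0.0]
wrist_force: [0.4, 0.7, -0.0]
opening: 19.6
gripper_force: 30.0
```

```bash
python3 -c "
from h import *
st(); go(579.0,291.4,26.2)
"
```

```text
33.6 [578.9 291.1  33.3] F [ 0.4  0.7 -0. ] open 19.6 g 30.0
go (579.0, 291.4, 26.2) [0.0002 0.0002 0.0071] [-0.0012  0.0002 -0.0015] rows 0.1
```

>>> play_rows --series '[0, 0, 0.0015, 0, 0, 0, 0.8, 0, 0, 0.003, 0, 0, 0, 0.8, 0, 0, 0.0045, 0, 0, 0, 0.8, 0, 0, 0.0055, 0, 0, 0, 0.8, 0, 0, 0.006, 0, 0, 0, 0.8, 0, 0, 0.006, 0, 0, 0, 0.8]'

```text
clock: 34.2
position: [578.9, 292.1, 28.0]
tcp_rot: [0.653, 0.757, 0.0, -0.0]
wrist_force: [0.7, 0.5, -1.0]
opening: 19.3
gripper_force: 30.0
```

>>> play_rows --series '[0, 0, 0.0003, 0, 0, 0, 0.8, 0, 0, 0.0006, 0, 0, 0, 0.8, 0, 0, 0.0009, 0, 0, 0, 0.8, 0, 0, 0.0009, 0, 0, 0, 0.8]'

```text
clock: 34.6
position: [578.9, 292.1, 27.1]
tcp_rot: [0.653, 0.757, 0.0, -0.0]
wrist_force: [0.4, -0.2, -0.1]
opening: 19.3
gripper_force: 30.0
```

>>> play_rows --series '[0, 0, 0.0004, 0, 0, 0, 0.8, 0, 0, 0.0008, 0, 0, 0, 0.8, 0, 0, 0.001, 0, 0, 0, 0.8, 0, 0, 0.001, 0, 0, 0, 0.8]'

```text
clock: 35.0
position: [578.9, 292.1, 26.2]
tcp_rot: [0.653, 0.757, 0.0, 0.0]
wrist_force: [0.2, -0.0, 0.8]
opening: 19.5
gripper_force: 30.0
```

>>> play_rows --series '[0, 0, 0.0003, 0, 0, 0, 0.8, 0, 0, 0.0005, 0, 0, 0, 0.8, 0, 0, 0.0005, 0, 0, 0, 0.8]'

```text
clock: 35.3
position: [578.9, 292.1, 26.2]
tcp_rot: [0.653, 0.757, 0.0, 0.0]
wrist_force: [-1.7, 0.4, 5.8]
opening: 18.9
gripper_force: 30.0
```

>>> play_rows --series '[0, 0, -0.0005, 0, 0, 0, 0.7, 0, 0, -0.0005, 0, 0, 0, 0.5, 0, 0, -0.0005, 0, 0, 0, 0.2, 0, 0, -0.0005, 0, 0, 0, 0, 0, 0, -0.01, 0, 0, 0, 0, 0, 0, -0.04, 0, 0, 0, -0.3, -0.02, -0.007, -0.07, 0, 0, 0, -0.3, -0.06, -0.021, -0.07, 0, 0, 0, -0.3, -0.105, -0.037, -0.07, 0, 0, 0, -0.3, -0.15, -0.053, -0.07, 0, 0, 0, -0.3]'

```text
clock: 36.3
position: [548.2, 134.7, 96.6]
tcp_rot: [0.653, 0.758, 0.001, 0.0]
wrist_force: [0.2, -0.1, -0.0]
opening: 61.9
gripper_force: 0.0
```

>>> play_rows --series '[-0.045, -0.016, 0, 0, 0, 0, -0.3, -0.09, -0.032, 0, 0, 0, 0, -0.3, -0.135, -0.048, 0, 0, 0, 0, -0.3, -0.18, -0.064, 0, 0, 0, 0, -0.3, -0.225, -0.08, 0, 0, 0, 0, -0.3, -0.27, -0.096, 0, 0, 0, 0, -0.3, -0.315, -0.112, 0, 0, 0, 0, -0.3, -0.35, -0.124, 0, 0, 0, 0, -0.3, -0.37, -0.132, 0, 0, 0, 0, -0.3, -0.374, -0.133, 0, 0, 0, 0, -0.3]'

```text
clock: 37.3
position: [471.8, -255.9, 96.2]
tcp_rot: [0.654, 0.757, 0.0, 0.001]
wrist_force: [-0.1, -0.0, -0.2]
opening: 61.8
gripper_force: 0.0
```

>>> play_rows --series '[0, 0, 0, 0, 0, 0, -0.3, 0, 0, 0, 0, 0, 0, -0.3, 0, 0, 0, 0, 0, 0, -0.3]'

```text
clock: 37.6
position: [472.5, -252.5, 95.8]
tcp_rot: [0.652, 0.758, 0.0, -0.0]
wrist_force: [-0.4, 0.1, -0.3]
opening: 61.6
gripper_force: 0.0
```

```bash
python3 -c "
from h import *
st(); p=nfit('LL',472,-254); go(*p,-19)
nfit('LL',472,-254,0,'top'); nfit('LS',579,292,45,'top'); nfit('LS',579,292,45,'scene'); nfit('CL',455.3,337,6,'scene')
"
```

```text
37.6 [ 472.5 -252.5   95.8] F [-0.4  0.1 -0.3] open 61.6 g 0.0
wrist nfit LL [ 474.6 -255.2] iou 0.963 score 0.66 [207. 199. 189.]
go (np.float64(474.6), np.float64(-255.2), -19) [-0.0028  0.0017  0.1147] [ 0.0001 -0.0001  0.001 ] rows 2.3
top nfit LL [ 474.2 -241. ] iou 0.471 score 0.74 [159. 157. 146.]
top nfit LS [578.2 295. ] iou 0.825 score 0.6 [214. 217. 215.]
none near
scene nfit CL [453.1 338.6] iou 0.846 score 0.56 [201. 191. 181.]
```

>>> play_rows --series '[-0.0028, 0.0017, 0.03, 0, 0, 0, -0.3, -0.0028, 0.0017, 0.06, 0, 0, 0, -0.2, -0.0028, 0.0017, 0.08, 0, 0, 0, -0.1, -0.0028, 0.0017, 0.085, 0, 0, 0, 0, -0.0028, 0.0017, 0.085, 0, 0, 0, 0, -0.0028, 0.0017, 0.085, 0, 0, 0, 0]'

```text
clock: 38.7
position: [474.7, -256.4, 11.5]
tcp_rot: [0.653, 0.757, 0.0, 0.001]
wrist_force: [0.1, 0.3, 1.2]
opening: 47.8
gripper_force: 0.0
```

```bash
python3 -c "
from h import *
st(); go(474.6,-255.2,-19)
"
```

```text
38.7 [ 474.7 -256.4   11.5] F [0.1 0.3 1.2] open 47.8 g 0.0
go (474.6, -255.2, -19) [0.0013 0.     0.0305] [ 0.0009  0.0007 -0.0004] rows 0.6
```

>>> play_rows --series '[0.001, 0, 0.015, 0, 0, 0, 0, 0.001, 0, 0.025, 0, 0, 0, 0, 0.001, 0, 0.03, 0, 0, 0, 0.2, 0.001, 0, 0.03, 0, 0, 0, 0.3, 0.001, 0, 0.03, 0, 0, 0, 0.4, 0.001, 0, 0.03, 0, 0, 0, 0.5, 0.001, 0, 0.03, 0, 0, 0, 0.55, 0.001, 0, 0.03, 0, 0, 0, 0.6, 0.001, 0, 0.03, 0, 0, 0, 0.7, 0.001, 0, 0.03, 0, 0, 0, 0.8]'

```text
clock: 39.7
position: [474.1, -255.2, -19.2]
tcp_rot: [0.653, 0.757, 0.0, 0.0]
wrist_force: [-1.5, 0.1, 5.3]
opening: 19.3
gripper_force: 30.0
```

>>> play_rows --series '[0, 0, 0, 0, 0, 0, 0.8, 0, 0, 0, 0, 0, 0, 0.8, 0, 0, 0, 0, 0, 0, 0.8]'

```text
clock: 40.0
position: [474.1, -255.2, -19.2]
tcp_rot: [0.653, 0.757, 0.0, 0.0]
wrist_force: [-1.5, 0.3, 4.5]
opening: 19.3
gripper_force: 30.0
```

```bash
python3 -c "
from h import *
st(); a=np.radians(8.5); go(473.4+80*np.sin(a),212.2-80*np.cos(a),90)
"
```

```text
40.0 [ 474.1 -255.2  -19.2] F [-1.5  0.3  4.5] open 19.3 g 30.0
go (np.float64(485.22475289036885), np.float64(133.07873093104664), 90) [ 0.3824  0.0683 -0.1092] [ 0.0001  0.     -0.0004] rows 8.1
```

>>> play_rows --series '[0, 0, -0.02, 0, 0, 0, 0.8, 0, 0, -0.06, 0, 0, 0, 0.8, 0.02, 0.004, -0.1, 0, 0, 0, 0.8, 0.06, 0.011, -0.1, 0, 0, 0, 0.8, 0.105, 0.019, -0.1, 0, 0, 0, 0.8, 0.15, 0.027, -0.1, 0, 0, 0, 0.8, 0.195, 0.035, -0.1, 0, 0, 0, 0.8, 0.24, 0.043, -0.1, 0, 0, 0, 0.8, 0.285, 0.051, -0.1, 0, 0, 0, 0.8, 0.325, 0.058, -0.1, 0, 0, 0, 0.8]'

```text
clock: 41.0
position: [483.3, 77.0, 80.6]
tcp_rot: [0.653, 0.758, 0.0, -0.0]
wrist_force: [1.7, 0.2, -1.5]
opening: 19.4
gripper_force: 30.0
```

>>> play_rows --series '[0.03, 0.006, 0, 0, 0, 0, 0.8, 0.048, 0.009, 0, 0, 0, 0, 0.8, 0.053, 0.01, 0, 0, 0, 0, 0.8, 0.053, 0.01, 0, 0, 0, 0, 0.8, 0.053, 0.01, 0, 0, 0, 0, 0.8]'

```text
clock: 41.5
position: [485.6, 128.0, 80.5]
tcp_rot: [0.653, 0.757, -0.0, -0.0]
wrist_force: [-0.1, -0.6, -0.9]
opening: 19.3
gripper_force: 30.0
```

```bash
python3 -c "
from h import *
st(); p=nfit('CL',473.4,212.2,6); go(*p,60); go(473.4,212.2,60)
"
```

```text
41.5 [485.6 128.   80.5] F [-0.1 -0.6 -0.9] open 19.3 g 30.0
wrist nfit CL [474.8 211.6] iou 0.976 score 0.65 [192. 191. 189.]
go (np.float64(474.79999999999995), np.float64(211.6), 60) [0.0845 0.0015 0.0206] [-0.     -0.     -0.0016] rows 1.7
go (473.4, 212.2, 60) [0.0853 0.0002 0.0206] [-0.     -0.     -0.0016] rows 1.8
```

>>> play_rows --series '[0.03, 0, 0, 0, 0, 0, 0.8, 0.06, 0, 0.005, 0, 0, 0, 0.8, 0.08, 0.0007, 0.01, 0, 0, 0, 0.8, 0.085, 0.0007, 0.02, 0, 0, 0, 0.8, 0.085, 0.0007, 0.03, 0, 0, 0, 0.8, 0.085, 0.0007, 0.036, 0, 0, 0, 0.8, 0.085, 0.0007, 0.037, 0, 0, 0, 0.8, 0.085, 0.0007, 0.037, 0, 0, 0, 0.8]'

```text
clock: 42.4
position: [474.0, 212.2, 43.4]
tcp_rot: [0.653, 0.757, -0.0, -0.0]
wrist_force: [-1.4, -0.6, 0.0]
opening: 19.2
gripper_force: 30.0
```

```bash
python3 -c "
from h import *
st(); go(473.9,212,35.8)
"
```

```text
42.4 [474.  212.2  43.4] F [-1.4 -0.6  0. ] open 19.2 g 30.0
go (473.9, 212, 35.8) [-0.0002 -0.0001  0.0076] [-0.0005  0.     -0.0014] rows 0.2
```

>>> play_rows --series '[0, 0, 0.0015, 0, 0, 0, 0.8, 0, 0, 0.003, 0, 0, 0, 0.8, 0, 0, 0.0045, 0, 0, 0, 0.8, 0, 0, 0.0058, 0, 0, 0, 0.8, 0, 0, 0.0065, 0, 0, 0, 0.8, 0, 0, 0.0065, 0, 0, 0, 0.8]'

```text
clock: 43.0
position: [473.7, 212.9, 37.1]
tcp_rot: [0.653, 0.757, -0.0, -0.0]
wrist_force: [-0.1, 0.4, -0.2]
opening: 19.4
gripper_force: 30.0
```

>>> play_rows --series '[0, 0, 0.0004, 0, 0, 0, 0.8, 0, 0, 0.0007, 0, 0, 0, 0.8, 0, 0, 0.0009, 0, 0, 0, 0.8, 0, 0, 0.0009, 0, 0, 0, 0.8]'

```text
clock: 43.4
position: [473.8, 212.9, 36.2]
tcp_rot: [0.653, 0.757, 0.0, -0.0]
wrist_force: [-0.2, 0.3, -1.1]
opening: 19.0
gripper_force: 30.0
```

>>> play_rows --series '[0, 0, 0.0003, 0, 0, 0, 0.8, 0, 0, 0.0006, 0, 0, 0, 0.8, 0, 0, 0.0008, 0, 0, 0, 0.8, 0, 0, 0.0008, 0, 0, 0, 0.8]'

```text
clock: 43.8
position: [473.9, 213.0, 35.9]
tcp_rot: [0.653, 0.757, 0.0, 0.0]
wrist_force: [-1.6, -0.5, 6.6]
opening: 19.5
gripper_force: 30.0
```

>>> play_rows --series '[0, 0, -0.0005, 0, 0, 0, 0.7, 0, 0, -0.0005, 0, 0, 0, 0.5, 0, 0, -0.0005, 0, 0, 0, 0.2, 0, 0, -0.0005, 0, 0, 0, 0, 0, 0, -0.01, 0, 0, 0, 0, 0, 0, -0.04, 0, 0, 0, -0.3, -0.02, 0.001, -0.06, 0, 0, 0, -0.3, -0.06, 0.004, -0.06, 0, 0, 0, -0.3, -0.105, 0.007, -0.06, 0, 0, 0, -0.3, -0.15, 0.01, -0.06, 0, 0, 0, -0.3]'

```text
clock: 44.8
position: [506.1, 64.7, 96.4]
tcp_rot: [0.653, 0.758, 0.0, 0.0]
wrist_force: [0.5, -0.5, -0.3]
opening: 61.6
gripper_force: 0.0
```

>>> play_rows --series '[-0.045, 0.003, 0, 0, 0, 0, -0.3, -0.09, 0.006, 0, 0, 0, 0, -0.3, -0.135, 0.009, 0, 0, 0, 0, -0.3, -0.18, 0.012, 0, 0, 0, 0, -0.3, -0.225, 0.015, 0, 0, 0, 0, -0.3, -0.27, 0.019, 0, 0, 0, 0, -0.3, -0.315, 0.022, 0, 0, 0, 0, -0.3, -0.36, 0.025, 0, 0, 0, 0, -0.3, -0.405, 0.028, 0, 0, 0, 0, -0.3, -0.43, 0.03, 0, 0, 0, 0, -0.3]'

```text
clock: 45.8
position: [599.0, -358.2, 96.0]
tcp_rot: [0.654, 0.757, -0.0, 0.0]
wrist_force: [-0.1, 0.5, 0.0]
opening: 61.6
gripper_force: 0.0
```

>>> play_rows --series '[-0.01, 0.001, 0, 0, 0, 0, -0.3, -0.01, 0.001, 0, 0, 0, 0, -0.3, -0.01, 0.001, 0, 0, 0, 0, -0.3, -0.01, 0.001, 0, 0, 0, 0, -0.3]'

```text
clock: 46.2
position: [601.4, -363.0, 95.8]
tcp_rot: [0.652, 0.758, 0.0, -0.0]
wrist_force: [0.1, 0.3, -0.2]
opening: 62.0
gripper_force: 0.0
```

```bash
python3 -c "
from h import *
st(); p=nfit('LL',602,-367); go(*p,10)
nfit('LL',602,-367,0,'top'); nfit('LL',474,213,55,'top'); nfit('LS',579,292,45,'top'); nfit('CL',455.3,337,6,'top')
"
```

```text
46.2 [ 601.4 -363.    95.8] F [ 0.1  0.3 -0.2] open 62.0 g 0.0
wrist nfit LL [ 602.4 -368. ] iou 0.972 score 0.69 [200. 192. 183.]
go (np.float64(602.4), np.float64(-368.0), 10) [-0.0047  0.0002  0.0858] [ 0.0001 -0.0001  0.0009] rows 1.7
top nfit LL [ 601.6 -365.6] iou 0.871 score 0.76 [167. 164. 153.]
none near
top nfit LS [581. 295.] iou 0.935 score 0.67 [221. 222. 219.]
top nfit CL [455.9 339. ] iou 0.907 score 0.55 [162. 162. 155.]
```

>>> play_rows --series '[-0.0047, 0.0002, 0.03, 0, 0, 0, -0.3, -0.0047, 0.0002, 0.06, 0, 0, 0, -0.2, -0.0047, 0.0002, 0.08, 0, 0, 0, -0.1, -0.0047, 0.0002, 0.085, 0, 0, 0, 0, -0.0047, 0.0002, 0.085, 0, 0, 0, 0, -0.0047, 0.0002, 0.085, 0, 0, 0, 0]'

```text
clock: 47.3
position: [602.8, -369.6, 11.6]
tcp_rot: [0.653, 0.757, 0.0, 0.001]
wrist_force: [0.8, -0.3, -0.8]
opening: 48.0
gripper_force: 0.0
```

```bash
python3 -c "
from h import *
st(); go(602.4,-368,-19)
"
```

```text
47.3 [ 602.8 -369.6   11.6] F [ 0.8 -0.3 -0.8] open 48.0 g 0.0
go (602.4, -368, -19) [ 0.0017 -0.0002  0.0306] [ 0.0012  0.0011 -0.0004] rows 0.6
```

>>> play_rows --series '[0.0013, 0, 0.015, 0, 0, 0, 0, 0.0013, 0, 0.025, 0, 0, 0, 0, 0.0013, 0, 0.03, 0, 0, 0, 0.2, 0.0013, 0, 0.03, 0, 0, 0, 0.3, 0.0013, 0, 0.03, 0, 0, 0, 0.4, 0.0013, 0, 0.03, 0, 0, 0, 0.5, 0.0013, 0, 0.03, 0, 0, 0, 0.55, 0.0013, 0, 0.03, 0, 0, 0, 0.6, 0.0013, 0, 0.03, 0, 0, 0, 0.7, 0.0013, 0, 0.03, 0, 0, 0, 0.8]'

```text
clock: 48.3
position: [602.1, -368.0, -19.2]
tcp_rot: [0.653, 0.757, 0.0, 0.0]
wrist_force: [-2.4, 0.9, 3.9]
opening: 19.3
gripper_force: 30.0
```

>>> play_rows --series '[0, 0, 0, 0, 0, 0, 0.8, 0, 0, 0, 0, 0, 0, 0.8, 0, 0, 0, 0, 0, 0, 0.8]'

```text
clock: 48.6
position: [602.1, -368.0, -19.3]
tcp_rot: [0.653, 0.757, 0.0, 0.0]
wrist_force: [-2.0, -0.3, 4.8]
opening: 19.7
gripper_force: 30.0
```

```bash
python3 -c "
from h import *
st(); a=np.radians(8.5); go(455.3+80*np.sin(a),337-80*np.cos(a),100)
"
```

```text
48.6 [ 602.1 -368.   -19.3] F [-2.  -0.3  4.8] open 19.7 g 30.0
go (np.float64(467.1247528903689), np.float64(257.8787309310467), 100) [ 0.6389 -0.0411 -0.1194] [ 0.0002  0.0002 -0.0003] rows 13.0
```

>>> play_rows --series '[0, 0, -0.02, 0, 0, 0, 0.8, 0, 0, -0.06, 0, 0, 0, 0.8, 0.015, -0.001, -0.105, 0, 0, 0, 0.8, 0.05, -0.003, -0.119, 0, 0, 0, 0.8, 0.095, -0.006, -0.119, 0, 0, 0, 0.8, 0.143, -0.009, -0.119, 0, 0, 0, 0.8, 0.191, -0.012, -0.119, 0, 0, 0, 0.8, 0.239, -0.015, -0.119, 0, 0, 0, 0.8, 0.287, -0.018, -0.119, 0, 0, 0, 0.8, 0.335, -0.021, -0.119, 0, 0, 0, 0.8]'

```text
clock: 49.6
position: [531.3, -37.9, 99.3]
tcp_rot: [0.653, 0.757, 0.0, 0.0]
wrist_force: [1.0, -0.3, -0.4]
opening: 19.3
gripper_force: 30.0
```

>>> play_rows --series '[0.045, -0.003, 0, 0, 0, 0, 0.8, 0.09, -0.006, 0, 0, 0, 0, 0.8, 0.135, -0.009, 0, 0, 0, 0, 0.8, 0.18, -0.012, 0, 0, 0, 0, 0.8, 0.225, -0.015, 0, 0, 0, 0, 0.8, 0.265, -0.018, 0, 0, 0, 0, 0.8, 0.29, -0.019, 0, 0, 0, 0, 0.8, 0.301, -0.02, 0, 0, 0, 0, 0.8, 0.301, -0.02, 0, 0, 0, 0, 0.8, 0.301, -0.02, 0, 0, 0, 0, 0.8]'

```text
clock: 50.6
position: [467.9, 254.4, 99.3]
tcp_rot: [0.653, 0.757, -0.0, -0.0]
wrist_force: [-0.2, -0.9, -0.4]
opening: 19.4
gripper_force: 30.0
```

```bash
python3 -c "
from h import *
st(); p=nfit('CL',455.3,337,6,f='w8.png'); go(*p,80); go(455.3,337,80)
"
```

```text
50.6 [467.9 254.4  99.3] F [-0.2 -0.9 -0.4] open 19.4 g 30.0
wrist nfit CL [456.3 338.4] iou 0.98 score 0.85 [183. 181. 180.]
go (np.float64(456.3), np.float64(338.4), 80) [0.0853 0.0007 0.0194] [-0.0001  0.0001 -0.0017] rows 1.7
go (455.3, 337, 80) [ 0.084  -0.0005  0.0194] [-0.0001  0.0001 -0.0017] rows 1.7
```

>>> play_rows --series '[0.03, 0, 0, 0, 0, 0, 0.8, 0.06, 0, 0.01, 0, 0, 0, 0.8, 0.08, 0, 0.02, 0, 0, 0, 0.8, 0.0847, 0, 0.035, 0, 0, 0, 0.8, 0.0847, 0, 0.047, 0, 0, 0, 0.8, 0.0847, 0, 0.054, 0, 0, 0, 0.8, 0.0847, 0, 0.056, 0, 0, 0, 0.8, 0.0847, 0, 0.056, 0, 0, 0, 0.8]'

```text
clock: 51.5
position: [455.6, 338.2, 43.5]
tcp_rot: [0.653, 0.757, -0.0, -0.0]
wrist_force: [0.9, 0.3, -0.6]
opening: 19.4
gripper_force: 30.0
```

```bash
python3 -c "
from h import *
st(); go(455.7,337.7,35.7)
"
```

```text
51.5 [455.6 338.2  43.5] F [ 0.9  0.3 -0.6] open 19.4 g 30.0
go (455.7, 337.7, 35.7) [-0.0005  0.0001  0.0078] [-0.0002  0.0001 -0.0013] rows 0.2
```

>>> play_rows --series '[-0.0007, 0, 0.0015, 0, 0, 0, 0.8, -0.0007, 0, 0.003, 0, 0, 0, 0.8, -0.0007, 0, 0.0045, 0, 0, 0, 0.8, -0.0007, 0, 0.0058, 0, 0, 0, 0.8, -0.0007, 0, 0.0065, 0, 0, 0, 0.8, -0.0007, 0, 0.0068, 0, 0, 0, 0.8, -0.0007, 0, 0.0068, 0, 0, 0, 0.8]'

```text
clock: 52.2
position: [455.3, 338.2, 36.6]
tcp_rot: [0.653, 0.757, 0.0, -0.0]
wrist_force: [0.4, 0.1, -0.8]
opening: 19.2
gripper_force: 30.0
```

>>> play_rows --series '[0, 0, 0.0004, 0, 0, 0, 0.8, 0, 0, 0.0008, 0, 0, 0, 0.8, 0, 0, 0.001, 0, 0, 0, 0.8, 0, 0, 0.001, 0, 0, 0, 0.8]'

```text
clock: 52.6
position: [455.4, 338.2, 35.8]
tcp_rot: [0.653, 0.757, 0.0, 0.0]
wrist_force: [-0.9, -0.8, 0.9]
opening: 19.1
gripper_force: 30.0
```

>>> play_rows --series '[0, 0, 0.0003, 0, 0, 0, 0.8, 0, 0, 0.0005, 0, 0, 0, 0.8, 0, 0, 0.0005, 0, 0, 0, 0.8]'

```text
clock: 52.9
position: [455.4, 338.2, 35.7]
tcp_rot: [0.653, 0.757, 0.0, 0.0]
wrist_force: [-2.2, -1.3, 7.7]
opening: 19.2
gripper_force: 30.0
```

>>> play_rows --series '[0, 0, -0.0005, 0, 0, 0, 0.7, 0, 0, -0.0005, 0, 0, 0, 0.5, 0, 0, -0.0005, 0, 0, 0, 0.2, 0, 0, -0.0005, 0, 0, 0, 0, 0, 0, -0.01, 0, 0, 0, 0, 0, 0, -0.05, 0, 0, 0, 0, -0.02, 0, -0.09, 0, 0, 0, 0, -0.06, 0, -0.12, 0, 0, 0, 0, -0.105, 0, -0.12, 0, 0, 0, 0, -0.15, 0, -0.12, 0, 0, 0, 0]'

```text
clock: 53.9
position: [477.8, 188.6, 156.9]
tcp_rot: [0.652, 0.758, 0.001, 0.001]
wrist_force: [-0.4, -0.1, -0.3]
opening: 47.4
gripper_force: 0.0
```

>>> play_rows --series '[-0.045, 0, 0, 0, 0, 0, 0, -0.08, 0, 0, 0, 0, 0, 0, -0.08, 0, 0, 0, 0, 0, 0, -0.08, 0, 0, 0, 0, 0, 0]'

```text
clock: 54.3
position: [489.4, 110.3, 155.7]
tcp_rot: [0.654, 0.757, 0.0, 0.0]
wrist_force: [0.1, -0.5, 0.3]
opening: 47.5
gripper_force: 0.0
```

```bash
python3 -c "
from h import *
st(); a=cv2.resize(eyes.capture('scene')[130:250,260:420],(640,480),interpolation=cv2.INTER_CUBIC)
cv2.imwrite('pics/e1.png',a[:,:,::-1]); save('top','e2.png',(60,90,420,320),2.2); save('wrist','e3.png',s=1.5)
"
```

```text
54.3 [489.4 110.3 155.7] F [ 0.1 -0.5  0.3] open 47.5 g 0.0
```

View pics/e1.png

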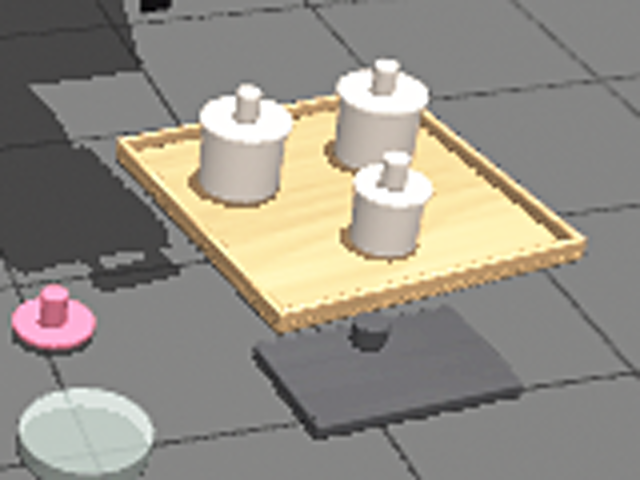

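View pics/e2.png

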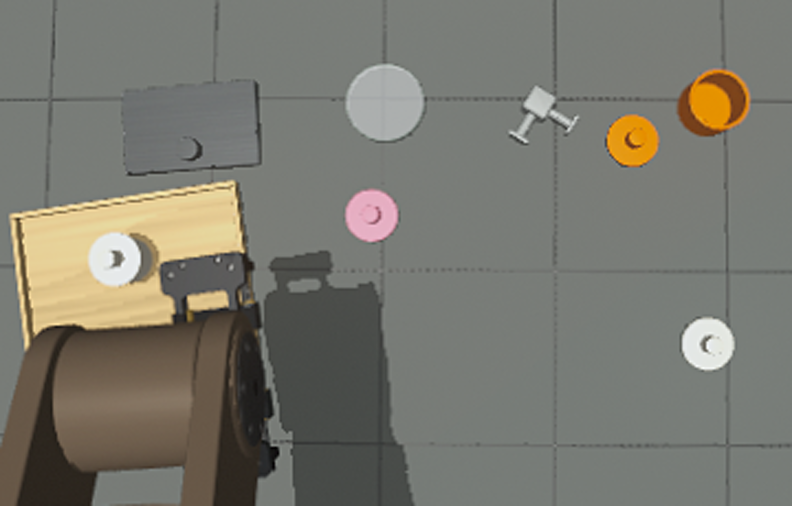

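View pics/e3.png

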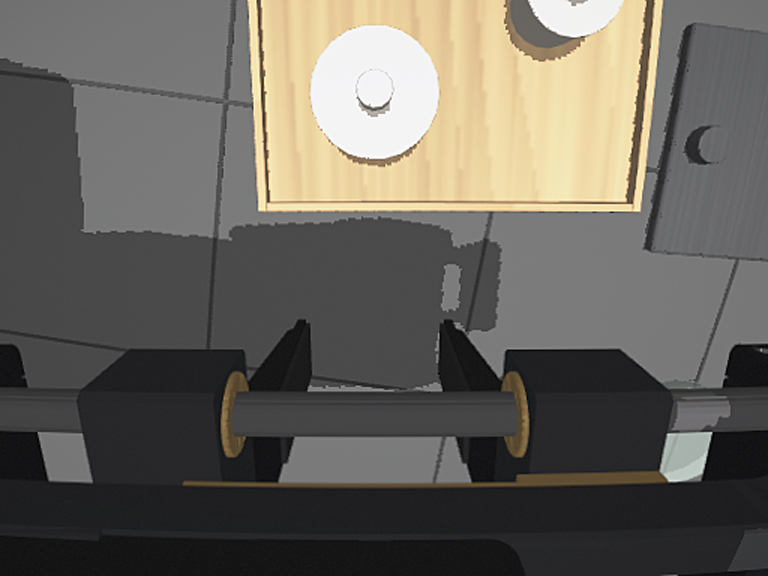

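The pictures show all three crucibles upright in the tray, each with a lid seated and level. The bystanders and look-alikes haven't moved.

```bash
python3 -c "
from h import *
print(order.finish_job())"
```

```text
the job is handed in; nothing more can be done
None
```

The job is handed in: all three crucibles on the shelf (two large, one small) stand upright in the tray, each with a seated, level lid of its own size, and the spare lid, look-alikes and other things were not moved.

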